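Move the hanging case tags on along the drying rail

TASK

The case tags on the plaster room's rail have to move on one place. First slide the white tag along the rail, without lifting it off, from the red marker to the blue marker; then take the yellow tag out of its leaning stand, hook it over the rail at the free end beyond the red marker, well clear of that marker, and slide it along, without lifting it off again, until it hangs in line with the red marker. Leave both tags hanging still and do not push the two plaster casts or the wax jar about.

Things in the scene. Friction and masses are not known exactly. Their poses are not given: they have to be found in the camera images.
- rack: rail rack, fixed: grey base board 110 x 370 mm, top 16 mm above the worktop; a post 165 mm to each side of the middle carries a round steel rail of 12 mm diameter, axis 150 mm above the worktop, with 18 mm ball knobs at its ends. Origin on the worktop under the rail's middle; y along the rail, x away from the robot, z up; yaw up to 0.12 rad
- rail_mid (a point): middle of the rail, on its axis; axes as rack. The rail is free for hooking on between the red marker and the post on that side: a tag centred 115 mm from the middle, toward that post, is well clear of the knob, of the red marker and of the white tag at the blue marker
- mark_red: red marker, fixed on the base board's front edge 40 mm in front of the rail: block 16 x 22 x 10 mm with a 5 mm pointer, 24 mm tall; origin under its centre, axes as rack. It stands 40 to 47 mm left or right (varies) of the rack's middle. A tag is in line with it when the tag's centre has the same place along the rail (same y in the rack's frame)
- mark_blue: blue marker, same shape as the red one, also 40 mm in front of the rail, 40 to 47 mm to the other side of the rack's middle
- stand: grey plastic stand, fixed, base 88 x 74 mm, 74 mm tall, left of the vibrator, yaw 0.25 to 0.55 rad; origin on the worktop, 18 mm in front of the base's centre; x to its back. Its slot, 8 mm wide, leans 30 degrees from vertical, top toward the robot (-x), and holds the yellow tag's plate: its lowest 36 mm all round, 60 mm at the front. The tag comes out by a straight pull of 60 mm or more along its own +z
- tag_white: white hanging tag, 0.12 kg, 38 x 56 x 147 mm, on the rail at the red marker at the start. Origin: where the rail's axis lies when it hangs; z up when hung, x to its back (away from the robot), y along the rail. Flat plate 4 mm thick, 56 mm wide, x -13 to -9, z -85 to -10 mm; neck and grip tab above, two hooks behind. It slides freely on the rail
- tag_white_grip (a point): centre of the white tag's ribbed grip tab: 10 mm thick (along the tag's x), 30 mm wide (y), 40 mm tall (z); 42 mm above the tag's origin and 11 mm in front of it (x = -11 mm). The tab stands free above the hooks, so fingers can close on its front and back faces
- tag_yellow: yellow hanging tag, same shape, mass, origin and axes as the white one. At the start it stands in the stand's slot, leaning 30 degrees toward the robot, so that the front and back faces of its grip tab lean 30 degrees too and the gripper has to tilt with them
- tag_yellow_grip (a point): centre of the yellow tag's ribbed grip tab (10 x 30 x 40 mm), at x = -11, z = 42 mm in the tag's frame, as on the white tag. Mind the room: a solid wall pier stands left of the stand (face at world y = 0.34 m, from x = 0.45 m backward, taller than the arm), and the vibrator, 104 mm tall, stands right of it (y 0.05 to 0.18 m)
- tag_yellow_hooks (a point): inner top of the yellow tag's hook arches, 6 mm above its origin (the rail's top touches there). Two hooks of 6 mm round bar, at y = -20 and +20 mm, arch from the plate over the rail to the back, 16 mm clear inside, top at z = 12 mm; the mouth is open downward, so the upright tag goes on by lowering it straight over the rail
- tag_yellow_foot (a point): middle of the yellow tag's lower edge, 85 mm below its origin. At the back, the hooks' flared tips end at z = -23 mm, joined by a dark counterweight bar (x 14 to 22, z -24 to -10 mm) that makes the tag hang nearly upright; to pass over the rail, the plate's lower edge must clear it
- cast_a: yellowish plaster cast, loose, 59 x 72 x 27 mm, on the worktop right of the rack, origin under its centre; to be left alone
- cast_d: orange-yellow plaster cast, loose, 57 x 70 x 26 mm, on the worktop right of the rack, origin under its centre; to be left alone
- jar_wax: wax jar with a dark red lid, loose, 44 mm diameter, 50 mm tall, at the back behind the vibrator, origin under its centre; to be left alone

How it is judged:
By the outcome, as a careful person would: the job done as asked, in the order asked, and still so for the second after the job is handed in, with the robot touching nothing.
It also fails if it takes over 58 s, if anything falls off the work surface, if the arm or the gripper's body presses on something with over 40 N, if the wrist force passes 120 N, or if a joint passes its speed limit or range.

ROBOT

A 6-joint arm with a two-finger parallel gripper is mounted at the origin on a cart in front of the work surface, level with it; the furniture and walls round the work are solid. World frame = base frame: x ahead of the robot, y to its left, z up, the work surface at z = 0. Lengths are in m, angles in rad, forces in N, time in s.
With the tool pointing down it reaches from about 0.4 to 0.825 m from the base axis. Payload 7 kg.
Tool frame: the origin (TCP) lies at the very end of the fingers, on their centre line; the grasp point (between the pads) lies 19 mm behind it (grip_depth is the distance from the TCP to the grasp point, in m); z points along the fingers, y is the direction in which the jaws open and shut (so a half turn about z gives the same grasp; the last joint's range is limited). The gripper opens to 88 mm and grips with 3 to 60 N. Pads are 19 mm wide; open, the fingers measure 130 mm over their backs; the gripper's body (78 mm by 193 mm) begins 47 mm behind the grasp point.
Start: joints at [1.402, 0.359, 0.012, 0, -1.224, -0.288], TCP at [0.298, 0.606, 0.227] pointing down, gripper open.
Joint ranges: [-3.07, 3.07], [-1.43, 2.12], [-1.02, 1.25], [-3.03, 1.67], [-3.05, -0], [-3.03, 3.03]. Speed limits (rad/s): [2.39, 2.39, 3.01, 3.14, 3.14, 3.14].

INTERFACE

Orientations are given as [roll, pitch, yaw] about the fixed x, y, z axes, in that order (R = Rz(yaw) Ry(pitch) Rx(roll)).
In Python, from station import get_state, grab_frame, get_calibration, job_done, grip_depth gives the robot as it stands. The module is installed in compiled form; this text tells all that it offers.
- The arm moves only by the shell command python3 -m crank 'ROWS' [FORCE]. ROWS is JSON, a list of rows, each an object with "turn": the turn, a rotation vector about the tool's x, y, z each as a share of 2 pi rad, from -1 to 1, a list of three; "slide": the shift along the tool's x, y, z each as a share of 0.5 m, from -1 to 1, a list of three; "fingers": the opening, from -1 (shut) to 1 (fully open). A call has 1 to 5 rows; each row is the pose to reach, as a shift and turn from the pose commanded when the call began, along the tool's axes at that moment, turning the shorter way round; what a row does not reach only later rows make up. A row lasts 1/12 s, in which the tool goes at most 41.7 mm and 7.16 degrees, less where a joint would pass 70% of its speed; a pose out of reach is approached as far as the arm can. A call with a number of a shift or a turn outside -1 to 1 is refused whole. A call with a gripper value outside its range is refused whole. The fingers move at their own pace and stop on an object; FORCE is the grip in N (left out, the last holds). Time passes only in rows, so rows that repeat a pose let the fingers close. It gives the time, the measured TCP pose, the force and the opening at its end, in the units of the state.
- get_state(): the state, without advancing time (a new reading comes with each control period).
- grab_frame(name): name is "scene" or "top" or "wrist"; returns the picture (480x640x3 uint8, red, green, blue); there is no depth.
- get_calibration(name): a dict with "K" (3x3 intrinsics, pixels), "dist" ([k1, k2, p1, p2, k3] as OpenCV has them; the pictures are not rectified), "pose" (4x4, takes a point from camera to world coordinates). Camera axes: x right, y up, looking along -z (the intrinsics and any distortion apply to the point x, -y, -z); pixel columns grow to the right and rows downward; lengths in m; the calibration is good to about 2 mm. A picture is of the moment at which its call begins: read the wrist's pose just before it. get_calibration takes no time and is no camera call; for the wrist camera it gives the pose at the moment of the call.
- job_done(): hands the job in, once; it reports no verdict.
The state is a dict: "t": time; "q": joint angles; "qd": joint speeds; "joint_efforts": joint torques, N m; "eef_pos": TCP position; "ee_rot": TCP orientation; "force": force on the tool from outside, world axes, zero at the start; "moment": the same for the moment, N m; "width": finger opening in m.
Only numpy, scipy, OpenCV 4.12 (cv2) and the standard library are available. Lean on these libraries where they do the work, as an engineer would, in place of code of your own. Each camera call takes 0.05 s, during which the arm holds its last target.

## Working session

There is one attempt and no reset: what is moved stays moved. The work goes in short steps, Python scripts to look and compute and a shell command to move; the robot and the scene stay as the last step left them, time stands still between calls to the robot, and variables do not carry over. Pictures are saved under pics/ and viewed, and the job is handed in when it is done.

```bash
mkdir -p pics; ls
cat > h.py <<'E'
import numpy as np, cv2
from station import *
def save(name,fn):
    f=grab_frame(name); cv2.imwrite(fn,f[:,:,::-1]); return f
E
python3 - <<'E'
from h import *
print(get_state(), grip_depth)
for n in ["scene","top","wrist"]:
    c=get_calibration(n); print(n,c); np.save(n+'_cal.npy',c,allow_pickle=True)
    save(n,f'pics/{n}0.png')
E
```

```text
pics
{'t': 0.0, 'q': array([ 1.40210331e+00,  3.59434995e-01,  1.10736968e-02, -3.53338962e-04,
       -1.22409959e+00, -2.88082829e-01]), 'qd': array([ 1.15453586e-03,  5.50508445e-05, -1.55214288e-03,  2.27184079e-04,
        1.72564112e-05,  2.13577342e-04]), 'joint_efforts': array([-5.39185075e-04, -5.82718170e+01,  2.93048036e+01,  6.99754804e+00,
        7.03870930e-03, -1.48589302e-04]), 'eef_pos': array([0.29753244, 0.60534972, 0.22559746]), 'ee_rot': array([ 3.13990231e+00, -1.54501650e-04, -4.56896055e-01]), 'force': array([ 0.21346577, -0.64821874, -0.36011153]), 'moment': array([0.00250995, 0.07039231, 0.01209302]), 'width': 0.08770428121933083} 0.0188
scene {'K': array([[613.20675621,   0.        , 313.76566861],
       [  0.        , 613.20675621, 241.88475362],
       [  0.        ,   0.        ,   1.        ]]), 'dist': array([-0.19856054,  0.        ,  0.        ,  0.        ,  0.        ]), 'pose': array([[ 0.86774177,  0.37385905, -0.32749599,  0.17996537],
       [-0.49695582,  0.64244996, -0.58334635, -0.75749163],
       [-0.00768953,  0.66894503,  0.7432721 ,  
[... 470 characters left out ...]
0.05988125,  0.99787587,  1.33405158],
       [ 0.        ,  0.        ,  0.        ,  1.        ]])}
wrist {'K': array([[396.44500508,   0.        , 319.03728729],
       [  0.        , 396.44500508, 238.42011623],
       [  0.        ,   0.        ,   1.        ]]), 'dist': array([-0.05591755,  0.        ,  0.        ,  0.        ,  0.        ]), 'pose': array([[-4.41597468e-01,  8.65742803e-01,  2.35544212e-01,
         3.60020361e-01],
       [-8.97212996e-01, -4.26318021e-01, -1.15159818e-01,
         5.74841863e-01],
       [ 7.17958628e-04, -2.62187612e-01,  9.65016653e-01,
         3.83452145e-01],
       [ 0.00000000e+00,  0.00000000e+00,  0.00000000e+00,
         1.00000000e+00]])}
```

View pics/scene0.png

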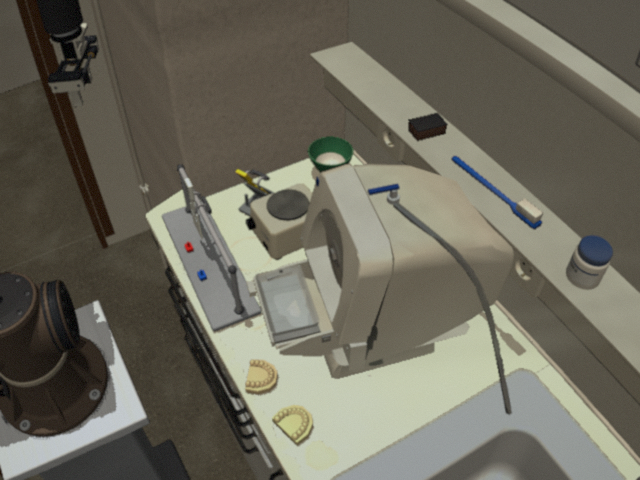

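View pics/top0.png

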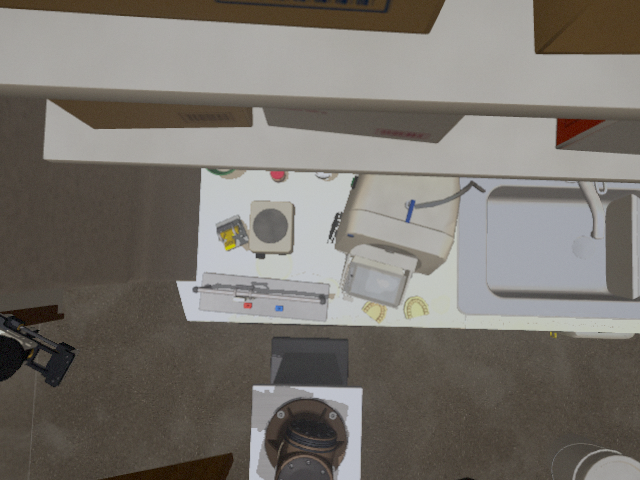

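View pics/wrist0.png

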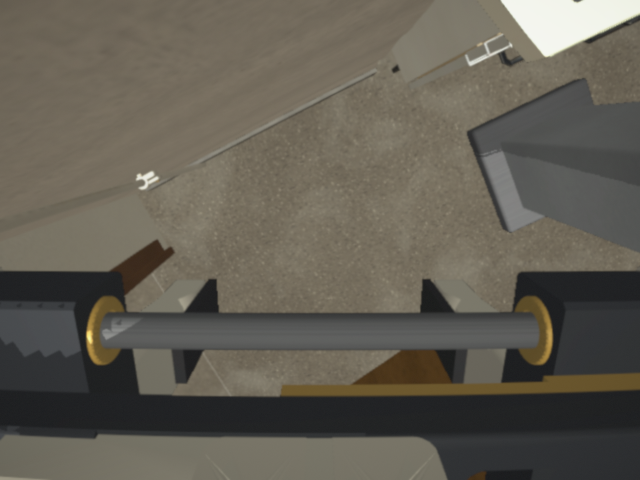

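The scene and top views show the rack at front left. Red is at top-view (248,305), blue at (279,308), and the stand with the yellow tag at (232,235). I'll enlarge these areas.

Run:
```python
from h import *
a=cv2.imread('pics/scene0.png'); cv2.imwrite('pics/scene0z.png',cv2.resize(a[150:340,140:330],None,fx=3.1,fy=3.1,interpolation=cv2.INTER_CUBIC))
a=cv2.imread('pics/top0.png'); cv2.imwrite('pics/top0z.png',cv2.resize(a[200:330,180:345],None,fx=4.5,fy=4.5,interpolation=cv2.INTER_CUBIC))
```

```text
(no output)
```

View pics/scene0z.png

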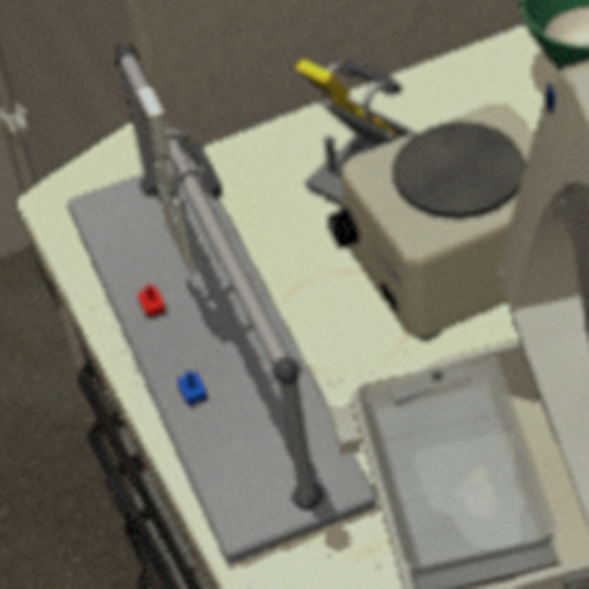

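View pics/top0z.png

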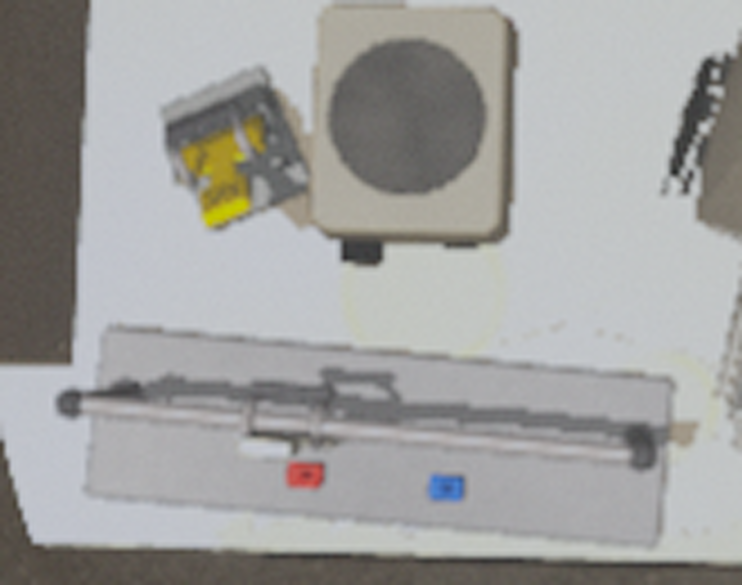

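```bash
cat >> h.py <<'E'
def proj(P,c):
    P=np.atleast_2d(P); T=np.linalg.inv(c['pose']); Q=P@T[:3,:3].T+T[:3,3]
    Q=Q*[1,-1,-1]
    return cv2.projectPoints(Q.reshape(-1,1,3),np.zeros(3),np.zeros(3),c['K'],c['dist'])[0].reshape(-1,2)
def ray(uv,c):
    p=cv2.undistortPoints(np.array(uv,float).reshape(-1,1,2),c['K'],c['dist']).reshape(-1,2)
    d=np.c_[p[:,0],-p[:,1],-np.ones(len(p))]@c['pose'][:3,:3].T
    return c['pose'][:3,3],d
def onz(uv,c,z):
    o,d=ray(uv,c); return o+d*((z-o[2])/d[:,2])[:,None]
CAL={n:np.load(''+n+'_cal.npy',allow_pickle=True).item() for n in ['scene','top']}
E
python3 - <<'E'
from h import *
from scipy.optimize import least_squares
t=lambda u,v:(180+(u+.5)/4.5-.5,200+(v+.5)/4.5-.5); s=lambda u,v:(140+(u+.5)/3.1-.5,150+(v+.5)/3.1-.5)
obs=[('top','kl',t(70,402)),('top','kr',t(636,446)),('top','r',t(305,471)),('top','b',t(447,485)),
('top','c++',t(106,326)),('top','c-+',t(87,494)),('top','c+-',t(673,378)),('top','c--',t(656,546)),
('scene','kl',s(124,52)),('scene','kr',s(286,370)),('scene','r',s(152,297)),('scene','b',s(192,384)),
('scene','c-+',s(68,202)),('scene','c--',s(230,560)),('scene','c+-',s(374,500))]
def pts(p):
    x,y,w,r,b,L=p; R=np.array([[np.cos(w),-np.sin(w),0],[np.sin(w),np.cos(w),0],[0,0,1]])
    loc={'kl':(0,L,.15),'kr':(0,-L,.15),'r':(-.04,r,.026),'b':(-.04,b,.026),'c++':(.055,.185,.016),'c-+':(-.055,.185,.016),'c+-':(.055,-.185,.016),'c--':(-.055,-.185,.016)}
    return {k:R@np.array(v)+[x,y,0] for k,v in loc.items()}
def f(p):
    P=pts(p); return np.concatenate([(proj(P[k],CAL[n])[0]-uv)/(1 if n=='top' else .8) for n,k,uv in obs])
r=least_squares(f,[.45,.15,-.05,.043,-.043,.18],loss='soft_l1')
print(r.x.round(4)); print(f(r.x).reshape(-1,2).round(1))
for n in ('top','scene'):
  S=get_state(); 
print(onz([t(224,150)],CAL['top'],.13))
E
```

```text
[ 0.415   0.1321 -0.0746  0.0448 -0.0459  0.1647]
[[ 0.1  1.3]
 [ 0.6  4.3]
 [-0.6  2.3]
 [-0.7  2.3]
 [-0.5 -3.5]
 [-0.9 -2.8]
 [ 0.4 -2. ]
 [ 0.3 -1.5]
 [ 0.3  2.6]
 [-2.5  1.8]
 [-1.6  1.3]
 [-1.9  1.4]
 [ 4.2 -3.3]
 [ 2.2 -2.8]
 [ 6.2 -2.2]]
[[0.58048299 0.21842499 0.13      ]]
```

```bash
cat > fit.py <<'E'
from h import *
from scipy.optimize import least_squares
t=lambda u,v:(180+(u+.5)/4.5-.5,200+(v+.5)/4.5-.5); s=lambda u,v:(140+(u+.5)/3.1-.5,150+(v+.5)/3.1-.5)
obs=[('top','kl',t(70,402)),('top','kr',t(636,446)),('top','r',t(305,471)),('top','b',t(447,485)),
('top','c++',t(106,326)),('top','c-+',t(87,494)),('top','c+-',t(673,378)),('top','c--',t(656,546)),
('scene','kl',s(124,52)),('scene','kr',s(286,370)),('scene','r',s(152,297)),('scene','b',s(192,384)),
('scene','c-+',s(68,202)),('scene','c--',s(230,560)),('scene','c+-',s(374,500))]
def pts(p):
    x,y,w,r,b,L,d=p; R=np.array([[np.cos(w),-np.sin(w),0],[np.sin(w),np.cos(w),0],[0,0,1]])
    loc={'kl':(0,L,.15),'kr':(0,-L,.15),'r':(-.04,r,.026),'b':(-.04,b,.026),'c++':(.055+d,.185,.016),'c-+':(-.055+d,.185,.016),'c+-':(.055+d,-.185,.016),'c--':(-.055+d,-.185,.016)}
    return {k:R@np.array(v)+[x,y,0] for k,v in loc.items()}
def f(p):
    P=pts(p); return np.concatenate([(proj(P[k],CAL[n])[0]-uv) for n,k,uv in obs])
r=least_squares(f,[.45,.15,-.05,.043,-.043,.18,0],loss='soft_l1')
print(r.x.round(4)); 
for o,e in zip(obs,f(r.x).reshape(-1,2).round(1)): print(o[0],o[1],e)
E
python3 fit.py
```

```text
[ 0.4195  0.1317 -0.0648  0.0456 -0.0452  0.1644 -0.0123]
top kl [0.4 0.2]
top kr [0.8 2. ]
top r [-0.6  0.8]
top b [-0.6  0.6]
top c++ [-1.  -0.2]
top c-+ [-1.   0.6]
top c+- [0.1 0. ]
top c-- [0.4 0.6]
scene kl [1.5 1.8]
scene kr [0.9 0.3]
scene r [0.4 0.4]
scene b [0.6 0.3]
scene c-+ [-0.3 -1.2]
scene c-- [-0.8 -1. ]
scene c+- [ 2.2 -0.9]
```

```bash
cat >> h.py <<'E'
from scipy.spatial.transform import Rotation as Ro
def toolR(s=None):
    s=s or get_state(); return Ro.from_euler('xyz',s['ee_rot'])
def rows(target,R=None):
    "target TCP xyz, R target rotation -> turn and slide numbers"
    s=get_state(); R0=toolR(s); d=R0.inv().apply(np.array(target)-s['eef_pos'])/.5
    tv=np.zeros(3) if R is None else (R0.inv()*R).as_rotvec()/(2*np.pi)
    print('turn',tv.round(4).tolist(),'slide',d.round(4).tolist(),'| rows min',round(max(np.linalg.norm(d)*.5/.0417,np.linalg.norm(tv)*360/7.16),1))
def st():
    s=get_state(); print('t %.2f'%s['t'],s['eef_pos'].round(4),s['ee_rot'].round(4),'F',s['force'].round(1),'w',round(s['width'],4),'q',s['q'].round(2))
def down(yaw): return Ro.from_euler('xyz',[np.pi,0,yaw])
E
python3 - <<'E'
from h import *
rows([.32,.3,.30],down(-1.636)); st()
E
```

```text
turn [0.0002, -0.0001, 0.1877] slide [0.3098, 0.5287, -0.1476] | rows min 9.4
t 0.15 [0.2976 0.6055 0.2258] [ 3.1403e+00 -1.0000e-04 -4.5690e-01] F [ 0.8 -0.1  0.1] w 0.0877 q [ 1.4   0.36  0.01 -0.   -1.22 -0.29]
```

```bash
python3 -m crank '[{"turn":[0,0,0.0938],"slide":[0.155,0.264,-0.074],"fingers":1},{"turn":[0,0,0.0938],"slide":[0.155,0.264,-0.074],"fingers":1},{"turn":[0,0,0.0938],"slide":[0.155,0.264,-0.074],"fingers":1},{"turn":[0,0,0.0938],"slide":[0.155,0.264,-0.074],"fingers":1},{"turn":[0,0,0.0938],"slide":[0.155,0.264,-0.074],"fingers":1}]'
python3 - <<'E'
from h import *
st();rows([.37,.2,.30],down(-1.636));rows([.32,.3,.30],down(-1.636))
E
```

```text
t: 0.57
eef_pos: [0.3094, 0.4488, 0.2661]
ee_rot: [-3.14, 0.002, -1.054]
force: [-0.5, 0.5, 0.6]
width: 0.0875
t 0.57 [0.3094 0.4488 0.2661] [-3.1399e+00  1.7000e-03 -1.0543e+00] F [-0.5  0.5  0.6] w 0.0875 q [ 1.33  0.12 -0.22  0.   -1.23 -0.81]
turn [-0.0002, 0.0003, 0.0926] slide [0.4924, 0.1401, -0.0689] | rows min 6.2
turn [-0.0002, 0.0003, 0.0926] slide [0.2691, 0.1283, -0.0685] | rows min 4.7
```

```bash
python3 -m crank '[{"turn":[0,0,0.0926],"slide":[0.269,0.128,-0.0685],"fingers":1},{"turn":[0,0,0.0926],"slide":[0.269,0.128,-0.0685],"fingers":1},{"turn":[0,0,0.0926],"slide":[0.269,0.128,-0.0685],"fingers":1},{"turn":[0,0,0.0926],"slide":[0.269,0.128,-0.0685],"fingers":1},{"turn":[0,0,0.0926],"slide":[0.269,0.128,-0.0685],"fingers":1}]'
python3 - <<'E'
from h import *
st();rows([.39,.2,.29],down(-1.636))
E
```

```text
t: 0.98
eef_pos: [0.3211, 0.3008, 0.2998]
ee_rot: [-3.14, 0.003, -1.636]
force: [-0.3, -0.2, 0.3]
width: 0.0876
t 0.98 [0.3211 0.3008 0.2998] [-3.1405e+00  2.9000e-03 -1.6363e+00] F [-0.3 -0.2  0.3] w 0.0876 q [ 1.2  -0.09 -0.35  0.   -1.31 -1.27]
turn [-0.0002, 0.0005, -0.0001] slide [0.1922, -0.1507, 0.0193] | rows min 2.9
```

```bash
python3 -m crank '[{"turn":[0,0,0],"slide":[0.192,-0.151,0.0193],"fingers":1},{"turn":[0,0,0],"slide":[0.192,-0.151,0.0193],"fingers":1},{"turn":[0,0,0],"slide":[0.192,-0.151,0.0193],"fingers":1},{"turn":[0,0,0],"slide":[0.192,-0.151,0.0193],"fingers":1}]'
python3 - <<'E'
from h import *
st();c=get_calibration('wrist');np.save('w1.npy',c,allow_pickle=True);save('wrist','pics/w1.png')
E
```

```text
t: 1.32
eef_pos: [0.3926, 0.1998, 0.2876]
ee_rot: [3.141, -0.002, -1.632]
force: [0.2, 0.7, -0.4]
width: 0.0875
t 1.32 [0.3926 0.1998 0.2876] [ 3.1411e+00 -1.5000e-03 -1.6323e+00] F [ 0.2  0.7 -0.4] w 0.0875 q [ 0.92 -0.08 -0.37  0.   -1.28 -0.98]
```

View pics/w1.png

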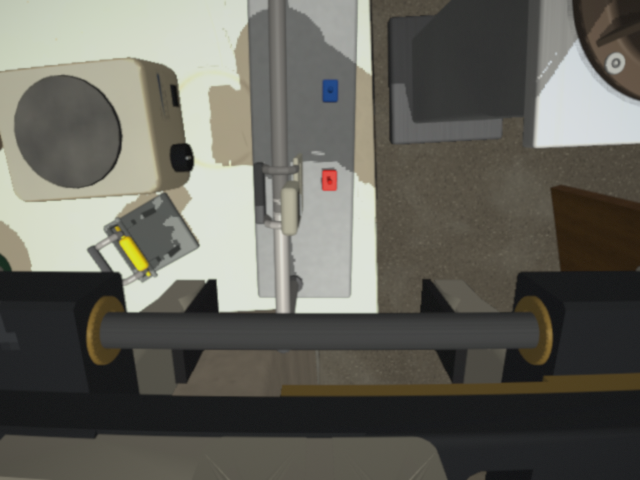

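Run:
```python
from h import *
a=cv2.imread('pics/w1.png'); cv2.imwrite('pics/w1z.png',cv2.resize(a[60:310,230:370],None,fx=2.4*2/2,fy=2.4,interpolation=cv2.INTER_CUBIC)); cv2.imwrite('pics/w1y.png',cv2.resize(a[180:300,70:220],None,fx=5,fy=5,interpolation=cv2.INTER_CUBIC))
```

```text
(no output)
```

View pics/w1z.png

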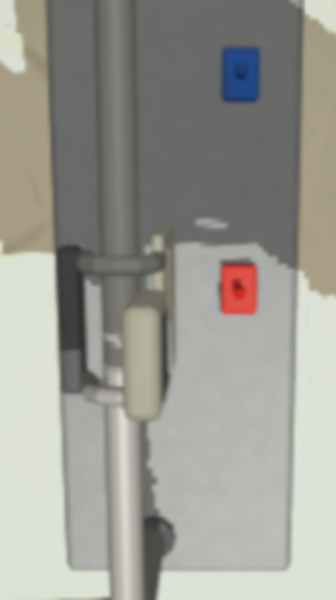

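View pics/w1y.png

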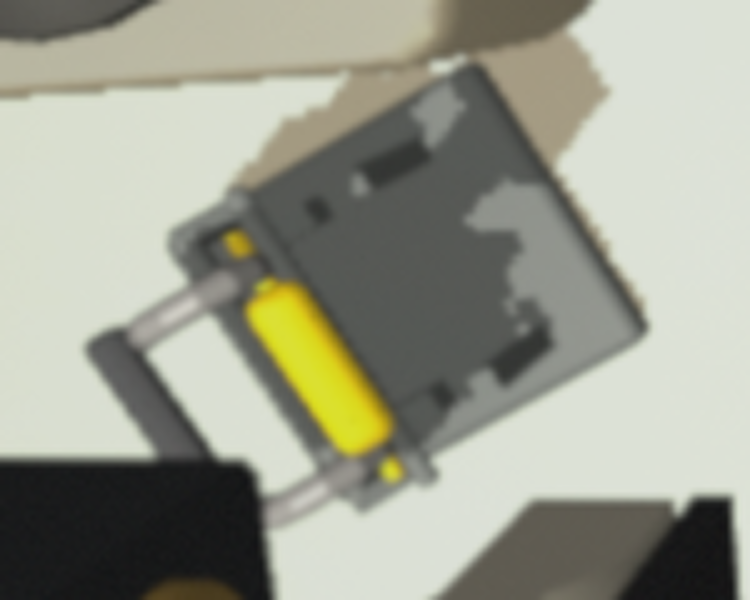

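Run:
```python
from h import *
c=np.load('w1.npy',allow_pickle=True).item()
z=lambda u,v:(230+(u+.5)/2.4-.5,60+(v+.5)/2.4-.5)
ra=onz([z(118,10),z(126,590),z(122,300)],c,.15); print('rail',ra)
d=ra[0]-ra[1]; w=np.arctan2(-d[0],d[1]) ; 
if abs(w)>1.5: w=np.arctan2(d[0],-d[1])
print('yaw',w)
mk=onz([z(239,288),z(240,73)],c,.026); print('red,blue',mk, np.linalg.norm(mk[0]-mk[1]))
hk=onz([z(120,263),z(105,394)],c,.159); print('hooks',hk,hk.mean(0))
tp=onz([z(143,305),z(143,408)],c,.212); print('tabtop',tp,tp.mean(0))
e=onz([z(70,568),z(289,568)],c,.016); print('board',e)
x=np.array([np.cos(w),np.sin(w),0]);y=np.array([-np.sin(w),np.cos(w),0])
o=np.array([.4195,.1317,0])
for n,p in [('rail',ra[2]),('r',mk[0]),('b',mk[1]),('tag',hk.mean(0)),('tab',tp.mean(0))]: print(n,((p-o)@x).round(4),((p-o)@y).round(4))
```

```text
rail [[0.41247547 0.08233635 0.15      ]
 [0.42562847 0.26428515 0.15      ]
 [0.41842084 0.16667154 0.15      ]]
yaw -0.07216407436954345
red,blue [[0.37955333 0.17998875 0.026     ]
 [0.37411263 0.09030584 0.026     ]] 0.08984779912569851
hooks [[0.41713193 0.15449595 0.159     ]
 [0.4252387  0.19418642 0.159     ]] [0.42118532 0.17434118 0.159     ]
tabtop [[0.40690329 0.16054247 0.212     ]
 [0.40901139 0.18653801 0.212     ]] [0.40795734 0.17354024 0.212     ]
board [[0.46916646 0.3118803  0.016     ]
 [0.36252121 0.318458   0.016     ]]
rail -0.0036 0.0348
r -0.0433 0.0453
b -0.0423 -0.0446
tag -0.0014 0.0427
tab -0.0145 0.0409
```

Run:
```python
from h import *
st();rows([.409,.175,.24],down(-1.641));rows([.409,.175,.173],down(-1.641))
```

```text
t 1.37 [0.3919 0.2016 0.2878] [ 3.1411e+00 -8.0000e-04 -1.6332e+00] F [-0.9 -0.2 -0.8] w 0.0881 q [ 0.93 -0.08 -0.37 -0.   -1.28 -0.99]
turn [0.0001, -0.0001, 0.0012] slide [0.0508, -0.0375, 0.0955] | rows min 1.4
turn [0.0001, -0.0001, 0.0012] slide [0.0507, -0.0376, 0.2295] | rows min 2.9
```

```bash
python3 -m crank '[{"turn":[0,0,0.0012],"slide":[0.0508,-0.0376,0.06],"fingers":1},{"turn":[0,0,0.0012],"slide":[0.0508,-0.0376,0.11],"fingers":1},{"turn":[0,0,0.0012],"slide":[0.0508,-0.0376,0.16],"fingers":1},{"turn":[0,0,0.0012],"slide":[0.0508,-0.0376,0.16],"fingers":1},{"turn":[0,0,0.0012],"slide":[0.0508,-0.0376,0.16],"fingers":1}]'
python3 - <<'E'
from h import *
c=get_calibration('wrist');np.save('w2.npy',c,allow_pickle=True);save('wrist','pics/w2.png')
st();rows([.409,.175,.173],down(-1.641))
E
```

```text
t: 1.78
eef_pos: [0.4078, 0.178, 0.2079]
ee_rot: [3.14, -0.002, -1.635]
force: [-0.5, -0.4, 0.3]
width: 0.088
t 1.83 [0.4085 0.1787 0.2092] [-3.1410e+00 -3.0000e-04 -1.6344e+00] F [0.4 0.5 0.9] w 0.0877 q [ 0.86 -0.02 -0.49  0.   -1.09 -0.92]
turn [-0.0001, -0.0, 0.0011] slide [0.0074, -0.0014, 0.0723] | rows min 0.9
```

View pics/w2.png

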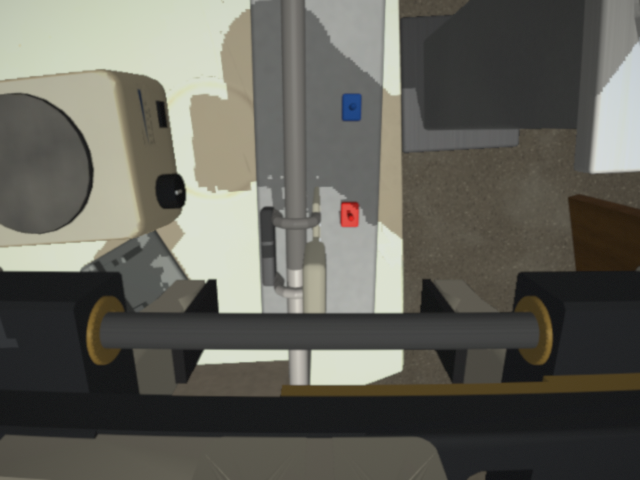

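The tab at (315,280) sits centred between the fingers, so I'll descend and grip lightly.

```bash
python3 -m crank '[{"turn":[0,0,0.001],"slide":[0.0074,0,0.04],"fingers":1},{"turn":[0,0,0.001],"slide":[0.0074,0,0.07],"fingers":1},{"turn":[0,0,0.001],"slide":[0.0074,0,0.07],"fingers":1},{"turn":[0,0,0.001],"slide":[0.0074,0,0.07],"fingers":0},{"turn":[0,0,0.001],"slide":[0.0074,0,0.07],"fingers":-0.5}]' 8
python3 -m crank '[{"turn":[0,0,0],"slide":[0,0,0],"fingers":-1},{"turn":[0,0,0],"slide":[0,0,0],"fingers":-1},{"turn":[0,0,0],"slide":[0,0,0],"fingers":-1},{"turn":[0,0,0],"slide":[0,0,0],"fingers":-1}]' 8
python3 - <<'E'
from h import *
c=get_calibration('wrist');np.save('w3.npy',c,allow_pickle=True);save('wrist','pics/w3.png')
st()
E
```

```text
t: 2.25
eef_pos: [0.4089, 0.1754, 0.175]
ee_rot: [-3.14, 0.002, -1.641]
force: [-0.3, -0.0, 0.4]
width: 0.0792
t: 2.58
eef_pos: [0.4082, 0.1745, 0.1736]
ee_rot: [-3.141, 0.001, -1.642]
force: [-0.2, 0.5, -0.4]
width: 0.0534
t 2.63 [0.4081 0.1744 0.1735] [-3.1413e+00  3.0000e-04 -1.6418e+00] F [0.3 0.7 0.7] w 0.0492 q [ 0.85  0.01 -0.55  0.   -1.   -0.92]
```

View pics/w3.png

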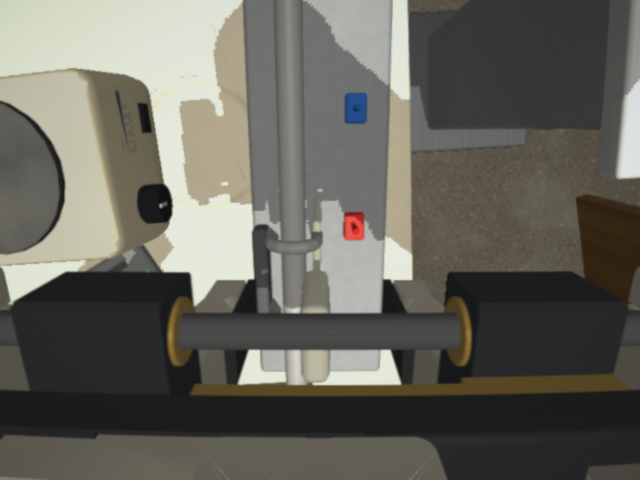

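```bash
for i in 1 2; do :; done; python3 -m crank '[{"turn":[0,0,0],"slide":[0,0,0],"fingers":-1},{"turn":[0,0,0],"slide":[0,0,0],"fingers":-1},{"turn":[0,0,0],"slide":[0,0,0],"fingers":-1},{"turn":[0,0,0],"slide":[0,0,0],"fingers":-1},{"turn":[0,0,0],"slide":[0,0,0],"fingers":-1}]' 8
python3 -m crank '[{"turn":[0,0,0],"slide":[0,0,0],"fingers":-1},{"turn":[0,0,0],"slide":[0,0,0],"fingers":-1},{"turn":[0,0,0],"slide":[0,0,0],"fingers":-1}]' 8
python3 - <<'E'
from h import *
c=get_calibration('wrist');np.save('w4.npy',c,allow_pickle=True);save('wrist','pics/w4.png')
st()
E
```

```text
t: 3.05
eef_pos: [0.408, 0.1743, 0.1731]
ee_rot: [3.142, -0.0, -1.642]
force: [0.0, -0.1, -0.1]
width: 0.0158
t: 3.3
eef_pos: [0.4085, 0.1746, 0.1735]
ee_rot: [-3.141, 0.0, -1.642]
force: [2.2, -1.0, 0.8]
width: 0.0097
t 3.35 [0.4085 0.1746 0.1735] [-3.1406e+00  5.0000e-04 -1.6416e+00] F [ 2.6 -0.   0.9] w 0.01 q [ 0.85  0.02 -0.55  0.   -1.   -0.92]
```

View pics/w4.png

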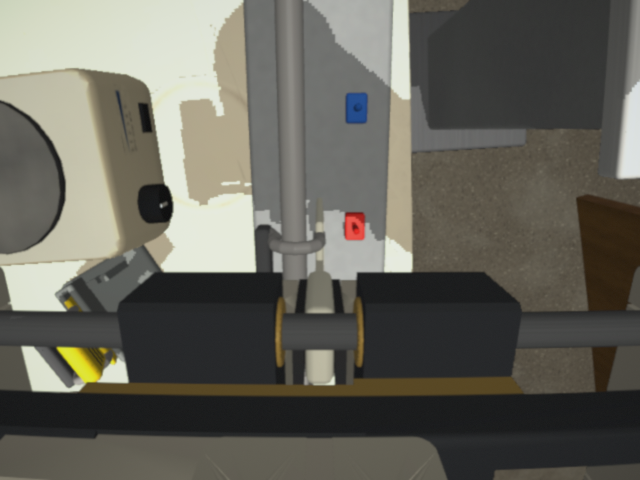

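```bash
python3 -m crank '[{"turn":[0,0,0],"slide":[0.016,0,0],"fingers":-1},{"turn":[0,0,0],"slide":[0.032,0,0],"fingers":-1},{"turn":[0,0,0],"slide":[0.048,0,0],"fingers":-1},{"turn":[0,0,0],"slide":[0.064,0,0],"fingers":-1},{"turn":[0,0,0],"slide":[0.08,0,0],"fingers":-1}]' 8
python3 -m crank '[{"turn":[0,0,0],"slide":[0.018,0,0],"fingers":-1},{"turn":[0,0,0],"slide":[0.036,0,0],"fingers":-1},{"turn":[0,0,0],"slide":[0.054,0,0],"fingers":-1},{"turn":[0,0,0],"slide":[0.072,0,0],"fingers":-1},{"turn":[0,0,0],"slide":[0.084,0,0],"fingers":-1}]' 8
python3 -m crank '[{"turn":[0,0,0],"slide":[0.008,0,0],"fingers":-1},{"turn":[0,0,0],"slide":[0.01,0,0],"fingers":-1},{"turn":[0,0,0],"slide":[0.01,0,0],"fingers":-1},{"turn":[0,0,0],"slide":[0.01,0,0],"fingers":-1}]' 8
python3 - <<'E'
from h import *
c=get_calibration('wrist');np.save('w5.npy',c,allow_pickle=True);save('wrist','pics/w5.png')
save('top','pics/t5.png');save('scene','pics/s5.png')
st()
a=cv2.imread('pics/t5.png'); b=cv2.resize(a[270:330,180:345],None,fx=4.5,fy=4.5,interpolation=cv2.INTER_CUBIC)
d=cv2.imread('pics/s5.png'); d=cv2.resize(d[150:280,140:300],None,fx=2.4,fy=2.4,interpolation=cv2.INTER_CUBIC)
h=np.zeros((b.shape[0]+d.shape[0],b.shape[1],3),np.uint8);h[:b.shape[0]]=b;h[b.shape[0]:,:d.shape[1]]=d
cv2.imwrite('pics/c5.png',h)
E
```

```text
t: 3.77
eef_pos: [0.4056, 0.134, 0.1736]
ee_rot: [-3.14, 0.001, -1.642]
force: [3.3, 3.1, 2.6]
width: 0.01
t: 4.18
eef_pos: [0.4027, 0.0919, 0.1736]
ee_rot: [-3.14, 0.001, -1.642]
force: [4.3, 3.1, 2.2]
width: 0.0102
t: 4.52
eef_pos: [0.4022, 0.0867, 0.1735]
ee_rot: [-3.141, -0.001, -1.642]
force: [5.0, -1.6, 3.8]
width: 0.0101
t 4.67 [0.4022 0.0867 0.1736] [-3.1409e+00 -1.3000e-03 -1.6417e+00] F [ 4.9 -1.8  4.5] w 0.0099 q [ 0.7  -0.05 -0.61  0.   -1.01 -0.77]
```

View pics/w5.png

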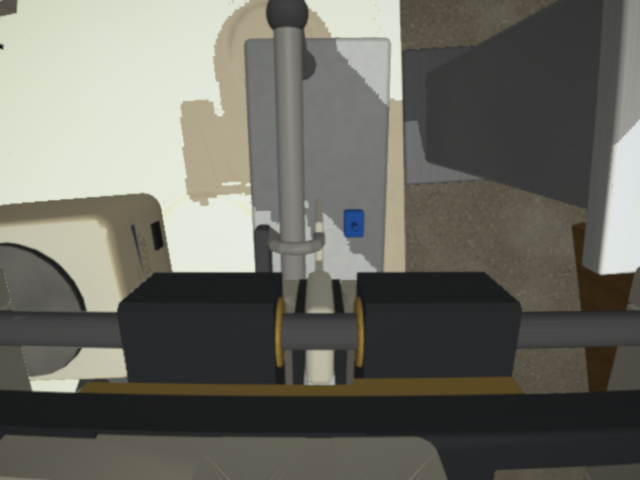

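View pics/c5.png

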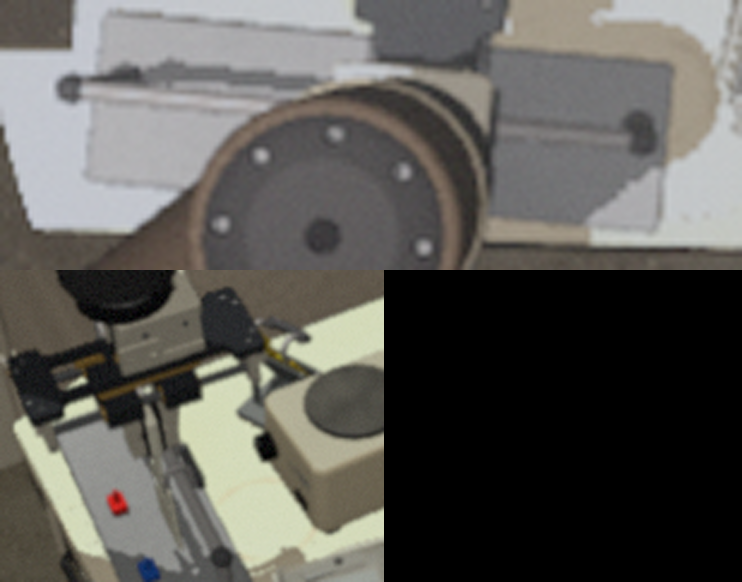

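```bash
python3 - <<'E'
from h import *
c4=np.load('w4.npy',allow_pickle=True).item();c5=np.load('w5.npy',allow_pickle=True).item()
for n,c,bx in (('w4',c4,(343,367,210,242)),('w5',c5,(342,366,207,239))):
    a=cv2.imread(f'pics/{n}.png').astype(int)
    m=(abs(a[:,:,2]-a[:,:,0])>90); m[:, :330]=0; m[:,380:]=0; m[260:]=0; m[:205]=0
    v,u=np.nonzero(m); print(n,u.min(),u.max(),v.min(),v.max(),u.mean(),v.mean())
    # hook row profile at column 300-308
    g=a[:,:,:].sum(2)[230:256,296:306].mean(1); print(g.astype(int))
E
python3 -c "
import cv2;a=cv2.imread('pics/w5.png');cv2.imwrite('pics/w5z.png',cv2.resize(a[190:400,230:390],None,fx=3.5/1.25,fy=3.5/1.25,interpolation=cv2.INTER_CUBIC))"
```

```text
w4 345 364 213 239 354.14343434343436 226.12323232323232
[349 349 349 349 350 350 349 349 349 348 338 311 296 316 340 356 369 382
 389 383 370 357 340 316 305 334]
w5 345 362 211 235 353.5898123324397 222.94369973190348
[358 358 357 358 356 353 353 353 353 353 342 311 294 315 340 355 368 380
 388 384 371 358 340 318 309 334]
```

View pics/w5z.png

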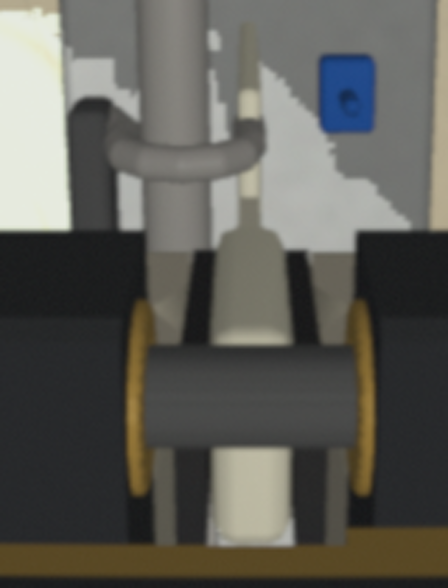

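Run:
```python
from h import *
w=-.070; y=np.array([-np.sin(w),np.cos(w),0])
for n,m in (('w4',(354.1,226)),('w5',(353.6,223))):
    c=np.load(n+'.npy',allow_pickle=True).item()
    h=onz([(301,248)],c,.159)[0]; b=onz([m],c,.026)[0]
    # right end of tag plate bottom corner etc.
    print(n,(h+.02*y).round(4),b.round(4),'tag-mark along y',((h-b)@y+.02).round(4))
    # block edges
    top,bot=onz([(354,m[1]-13),(354,m[1]+13)],c,.026); print(top[1],bot[1], top[1]-bot[1])
```

```text
w4 [0.416  0.1753 0.159 ] [0.3804 0.1794 0.026 ] tag-mark along y -0.0016
0.1689262742679721 0.1900587237605059 -0.02113244949253379
w5 [0.4096 0.0874 0.159 ] [0.3743 0.0889 0.026 ] tag-mark along y 0.001
0.07844383632808594 0.09949093770192757 -0.021047101373841637
```

```bash
python3 -m crank '[{"turn":[0,0,0],"slide":[0.0036,-0.003,0],"fingers":-1},{"turn":[0,0,0],"slide":[0.0036,-0.003,0],"fingers":-1},{"turn":[0,0,0],"slide":[0.0036,-0.003,0],"fingers":-1},{"turn":[0,0,0],"slide":[0.0036,-0.003,0],"fingers":-0.8},{"turn":[0,0,0],"slide":[0.0036,-0.003,0],"fingers":-0.6}]' 8
python3 - <<'E'
from h import *
st()
E
python3 -m crank '[{"turn":[0,0,0],"slide":[0,0,0],"fingers":-0.4},{"turn":[0,0,0],"slide":[0,0,0],"fingers":-0.2},{"turn":[0,0,0],"slide":[0,0,0],"fingers":-0.2},{"turn":[0,0,0],"slide":[0,0,0],"fingers":-0.2},{"turn":[0,0,0],"slide":[0,0,0],"fingers":-0.2}]' 8
python3 - <<'E'
from h import *
c=get_calibration('wrist');np.save('w6.npy',c,allow_pickle=True);save('wrist','pics/w6.png')
st()
a=cv2.imread('pics/w6.png');cv2.imwrite('pics/w6z.png',cv2.resize(a[190:400,230:390],None,fx=3.5/1.25,fy=3.5/1.25,interpolation=cv2.INTER_CUBIC))
E
```

```text
t: 5.08
eef_pos: [0.402, 0.085, 0.1725]
ee_rot: [3.139, -0.001, -1.643]
force: [-0.6, 0.4, 0.7]
width: 0.0129
t 5.08 [0.402  0.085  0.1725] [ 3.1392e+00 -1.1000e-03 -1.6426e+00] F [-0.6  0.4  0.7] w 0.0129 q [ 0.69 -0.04 -0.61 -0.   -1.01 -0.76]
t: 5.5
eef_pos: [0.4029, 0.0856, 0.173]
ee_rot: [3.141, -0.0, -1.642]
force: [-0.5, -0.2, 0.7]
width: 0.0345
t 5.55 [0.403  0.0857 0.173 ] [ 3.1412e+00 -1.0000e-04 -1.6418e+00] F [-0.8  0.6 -0.9] w 0.0349 q [ 0.69 -0.04 -0.61 -0.   -1.   -0.76]
```

View pics/w6.png

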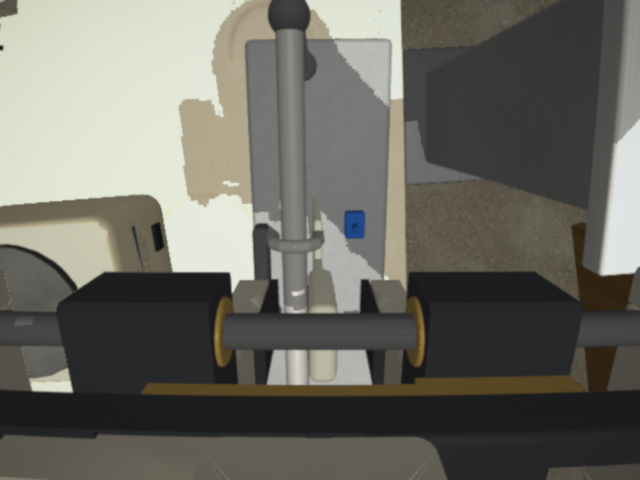

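```bash
python3 -m crank '[{"turn":[0,0,0],"slide":[0,0,-0.06],"fingers":0},{"turn":[0,0,0],"slide":[0,0,-0.12],"fingers":0.4},{"turn":[0,0,0],"slide":[0,0,-0.2],"fingers":1},{"turn":[0,0,0],"slide":[0,0,-0.26],"fingers":1},{"turn":[0,0,0],"slide":[0,0,-0.28],"fingers":1}]' 8
python3 - <<'E'
from h import *
c=get_calibration('wrist');np.save('w7.npy',c,allow_pickle=True);save('wrist','pics/w7.png')
st();rows([.47,.25,.33],down(-1.641))
E
```

```text
t: 5.97
eef_pos: [0.4048, 0.0863, 0.318]
ee_rot: [-3.136, 0.003, -1.641]
force: [1.9, 0.3, 1.2]
width: 0.0628
t 6.02 [0.4049 0.0864 0.3178] [-3.1357  0.0038 -1.6414] F [0.7 0.1 2.2] w 0.0669 q [ 0.69 -0.15 -0.36  0.   -1.35 -0.76]
turn [-0.0009, 0.0006, -0.0001] slide [-0.3356, -0.107, -0.0225] | rows min 4.2
```

View pics/w7.png

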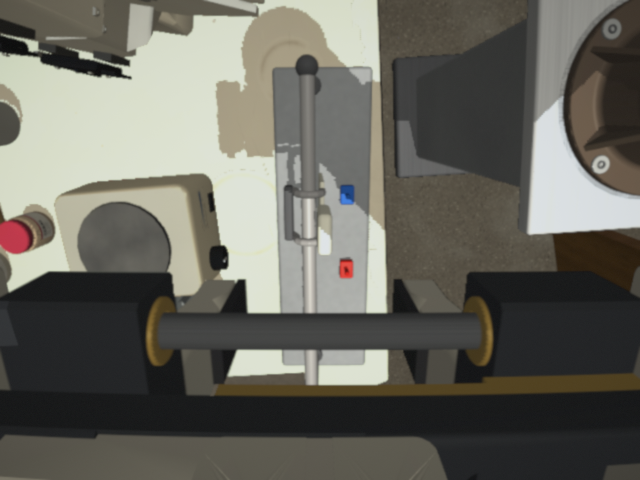

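```bash
python3 -m crank '[{"turn":[0,0,0],"slide":[-0.336,-0.107,-0.0225],"fingers":1},{"turn":[0,0,0],"slide":[-0.336,-0.107,-0.0225],"fingers":1},{"turn":[0,0,0],"slide":[-0.336,-0.107,-0.0225],"fingers":1},{"turn":[0,0,0],"slide":[-0.336,-0.107,-0.0225],"fingers":1},{"turn":[0,0,0],"slide":[-0.336,-0.107,-0.0225],"fingers":1}]' 8
python3 -m crank '[{"turn":[0,0,0],"slide":[0,0,0],"fingers":1},{"turn":[0,0,0],"slide":[0,0,0],"fingers":1}]'
python3 - <<'E'
from h import *
c=get_calibration('wrist');np.save('w8.npy',c,allow_pickle=True);save('wrist','pics/w8.png')
st()
a=cv2.imread('pics/w7.png');cv2.imwrite('pics/w7z.png',cv2.resize(a[170:290,260:380],None,fx=5,fy=5,interpolation=cv2.INTER_CUBIC))
E
```

```text
t: 6.43
eef_pos: [0.4699, 0.2538, 0.3225]
ee_rot: [3.14, -0.001, -1.64]
force: [0.3, 0.3, 0.1]
width: 0.0874
t: 6.6
eef_pos: [0.4682, 0.2498, 0.3228]
ee_rot: [3.14, -0.002, -1.641]
force: [0.4, -0.7, 0.5]
width: 0.0877
t 6.65 [0.468  0.2491 0.3234] [ 3.1402e+00 -1.4000e-03 -1.6415e+00] F [-0.1 -0.3  1.1] w 0.0873 q [ 0.86  0.07 -0.14 -0.   -1.36 -0.93]
```

View pics/w8.png

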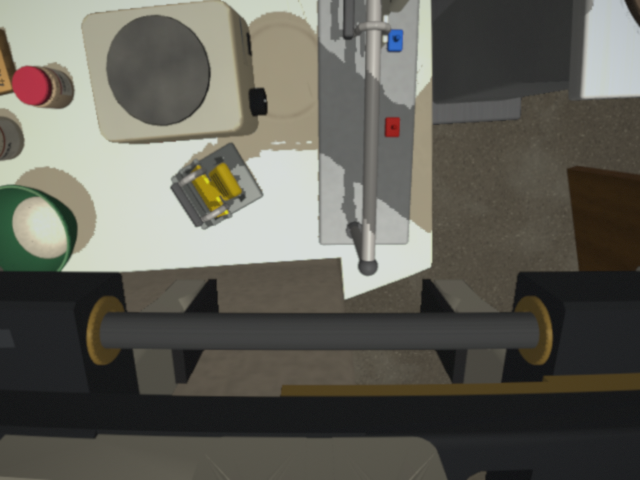

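View pics/w7z.png

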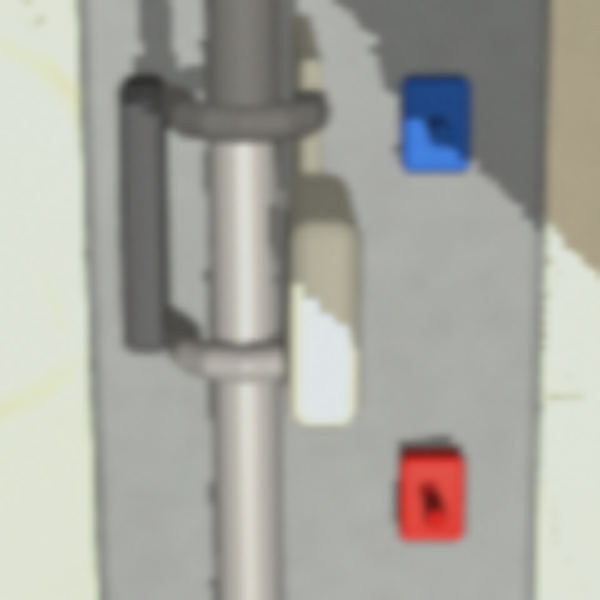

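Run:
```python
import cv2
a=cv2.imread('pics/w8.png');cv2.imwrite('pics/w8z.png',cv2.resize(a[135:235,160:270],None,fx=6,fy=6,interpolation=cv2.INTER_CUBIC))
a=cv2.imread('pics/scene0.png');cv2.imwrite('pics/s0y.png',cv2.resize(a[160:220,220:300],None,fx=8,fy=8,interpolation=cv2.INTER_CUBIC))
```

```text
(no output)
```

View pics/w8z.png

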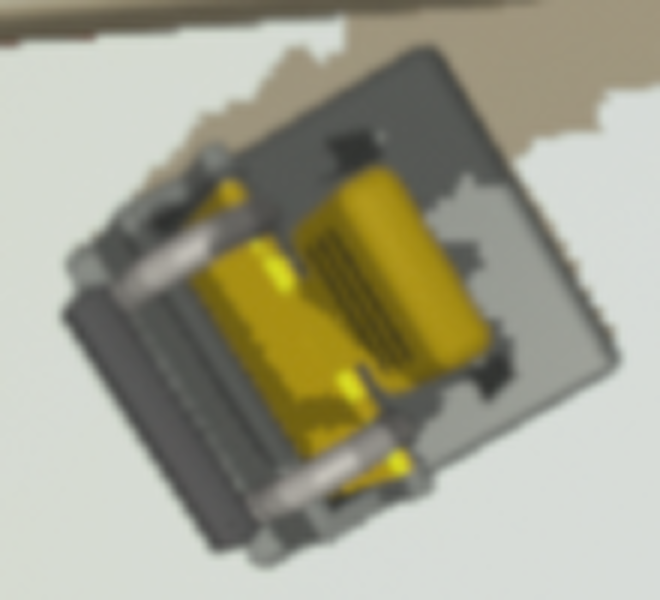

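View pics/s0y.png

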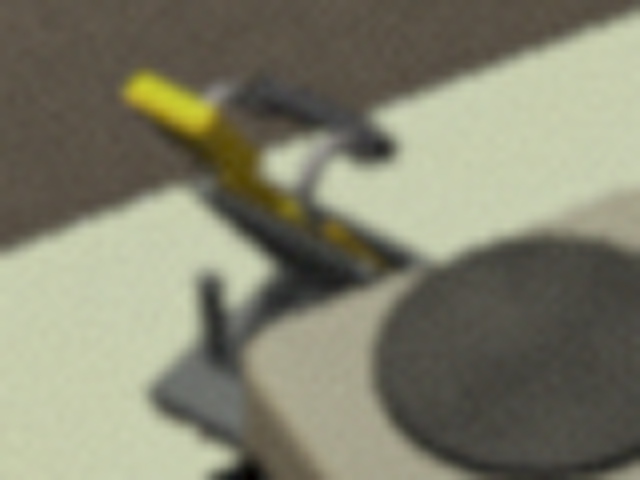

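```bash
cat > fy.py <<'E'
from h import *
from scipy.optimize import least_squares
C=dict(CAL); C['w1']=np.load('w1.npy',allow_pickle=True).item(); C['w8']=np.load('w8.npy',allow_pickle=True).item()
Z=lambda s,ox,oy:(lambda u,v:(ox+(u+.5)/s-.5,oy+(v+.5)/s-.5))
w8=Z(6,160,135);w1=Z(5,70,180);t=Z(4.5,180,200);s=Z(8,220,160)
L={'tt':(-.011,0,.062),'bar':(.018,0,-.017),'te1':(-.016,-.015,.062),'te2':(-.016,.015,.062),'h1':(0,-.02,.012),'h2':(0,.02,.012)}
obs=[('w8','tt',w8(412,265),1),('w8','bar',w8(160,420),1),('w8','te1',w8(385,170),.5),('w8','te2',w8(490,338),.5),
('w1','tt',w1(318,367),1),('w1','h1',w1(185,308),.5),('top','tt',t(227,210),1),('scene','tt',s(170,104),1),('scene','bar',s(318,118),1)]
def P(p,k):
    R=Ro.from_euler('z',p[3])*Ro.from_euler('y',-np.pi/6); return R.apply(L[k])+p[:3]
def f(p): return np.concatenate([w*(proj(P(p,k),C[n])[0]-uv) for n,k,uv,w in obs])
r=least_squares(f,[.58,.22,.09,.4],loss='soft_l1'); print(r.x.round(4))
for o,e in zip(obs,f(r.x).reshape(-1,2).round(1)): print(o[0],o[1],e/o[3])
b=onz([w8(430,50),w8(615,362)],C['w8'],.008); d=b[1]-b[0]; print('base yaw',np.arctan2(-d[0],d[1]),np.linalg.norm(d),b)
L['g']=(-.011,0,.042); print('grip',P(r.x,'g'),'foot z',)
L['ft']=(-.011,0,-.085);print(P(r.x,'ft'))
E
python3 fy.py
```

```text
[0.5768 0.2305 0.101  0.4522]
w8 tt [0.1 0.2]
w8 bar [-0.3  0.9]
w8 te1 [-0.2 -2.6]
w8 te2 [1.6 0.4]
w1 tt [-0.5 -0.1]
w1 h1 [ 1.2 -1.4]
top tt [-0.5  1.4]
scene tt [-0.2  0.2]
scene bar [0.8 0.3]
base yaw 0.43536676576876915 0.06996813286658751 [[0.5646809  0.18530997 0.008     ]
 [0.53517233 0.24875115 0.008     ]]
grip [0.54932068 0.21716395 0.13190342] foot z
[0.60643937 0.24490751 0.0219182 ]
```

```bash
cat > col.py <<'E'
from h import *
psi=.44
def tagR(th=30): return Ro.from_euler('z',psi)*Ro.from_euler('y',-np.deg2rad(th))
F=Ro.from_matrix(np.array([[0,-1,0],[-1,0,0],[0,0,-1.]]).T)  # tool axes in tag: x->-y,y->-x,z->-z
def toolY(th,phi):  # phi: lean toward -tagy
    return tagR(th)*Ro.from_euler('x',np.deg2rad(phi))*F
O=np.array([.5768,.2305,.101])
def grip(zg): return tagR().apply([-.011,0,zg])+O
s=np.linspace(-.16,.165,400)
rail=np.array([.4175,.1317,.15])+s[:,None]*np.array([.07,.9976,0])
vib=np.array([[x,y,.104] for x in np.linspace(.5,.68,20) for y in np.linspace(.05,.18,20)])
def dist(pts,c,R):  # to body box
    q=R.inv().apply(pts-c); # tool coords rel grip; body z from -.047 to -.17
    d=np.abs(q-[0,0,-.11])-[.039,.0965,.063]
    return (np.linalg.norm(np.maximum(d,0),axis=1)+np.minimum(d.max(1),0)).min()
if __name__=='__main__':
  for th in (30,27):
    for phi in (0,15,20,25,30,35):
      R=toolY(th,phi); g=grip(.048)
      print(th,phi,[ (round(1e3*dist(rail,g+tagR().apply([0,0,p]),R)-6,1),round(1e3*dist(vib,g+tagR().apply([0,0,p]),R),1)) for p in (0,.02,.04,.06,.08)],(-R.apply([0,0,1])).round(2))
E
python3 col.py
```

```text
30 0 [(np.float64(-5.9), np.float64(39.7)), (np.float64(-5.9), np.float64(59.2)), (np.float64(8.2), np.float64(78.6)), (np.float64(25.5), np.float64(98.1)), (np.float64(42.8), np.float64(117.6))] [-0.45 -0.21  0.87]
30 15 [(np.float64(2.0), np.float64(25.8)), (np.float64(0.1), np.float64(45.4)), (np.float64(12.5), np.float64(64.8)), (np.float64(25.6), np.float64(84.2)), (np.float64(38.6), np.float64(103.7))] [-0.33 -0.44  0.84]
30 20 [(np.float64(4.8), np.float64(20.8)), (np.float64(2.4), np.float64(40.3)), (np.float64(13.7), np.float64(59.8)), (np.float64(25.4), np.float64(79.2)), (np.float64(37.2), np.float64(98.7))] [-0.28 -0.51  0.81]
30 25 [(np.float64(7.7), np.float64(15.9)), (np.float64(4.6), np.float64(35.1)), (np.float64(14.8), np.float64(54.6)), (np.float64(25.3), np.float64(74.1)), (np.float64(35.9), np.float64(93.5))] [-0.23 -0.58  0.78]
30 30 [(np.float64(10.6), np.float64(10.8)), (np.float64(6.8), np.float64(29.9)), (np.float64(15.8), np.float64(49.3)), (np.float64(25.3), np.float64(68.8)), (np.float64(34.7), np.float64(88.3))] [-0.18 -0.64  0.75]
30 35 [(np.float64(13.
[... 790 characters left out ...]
oat64(41.6), np.float64(103.3))] [-0.24 -0.49  0.84]
27 25 [(np.float64(9.7), np.float64(20.3)), (np.float64(9.5), np.float64(39.6)), (np.float64(19.6), np.float64(59.1)), (np.float64(29.8), np.float64(78.7)), (np.float64(39.9), np.float64(98.1))] [-0.19 -0.56  0.81]
27 30 [(np.float64(12.3), np.float64(14.9)), (np.float64(11.4), np.float64(34.4)), (np.float64(20.4), np.float64(53.8)), (np.float64(29.4), np.float64(73.4)), (np.float64(38.4), np.float64(92.9))] [-0.14 -0.62  0.77]
27 35 [(np.float64(15.0), np.float64(9.6)), (np.float64(13.3), np.float64(29.1)), (np.float64(21.2), np.float64(48.5)), (np.float64(29.2), np.float64(68.1)), (np.float64(37.1), np.float64(87.6))] [-0.09 -0.68  0.73]
```

```bash
cat >> col.py <<'E'
TH,PH=28,25
R=toolY(TH,PH)
def tcp(p,zg=.048): return grip(zg)+tagR().apply([0,0,p])+R.apply([0,0,.0188])
E
python3 - <<'E'
from col import *
st(); print(tcp(.09),R.as_euler('xyz')); rows(tcp(.09),R)
E
```

```text
t 6.65 [0.468  0.2491 0.3234] [ 3.1402e+00 -1.4000e-03 -1.6415e+00] F [-0.1 -0.3  1.1] w 0.0873 q [ 0.86  0.07 -0.14 -0.   -1.36 -0.93]
[0.50960626 0.20764816 0.19996733] [-2.61102749  0.38240171 -0.91527813]
turn [0.058, -0.0866, -0.0954] slide [0.0765, -0.0892, 0.2468] | rows min 7.1
```

```bash
python3 -m crank '[{"turn":[0.058,-0.0866,-0.0954],"slide":[0.0765,-0.0892,0.12],"fingers":0.4},{"turn":[0.058,-0.0866,-0.0954],"slide":[0.0765,-0.0892,0.12],"fingers":0.4},{"turn":[0.058,-0.0866,-0.0954],"slide":[0.0765,-0.0892,0.12],"fingers":0.4},{"turn":[0.058,-0.0866,-0.0954],"slide":[0.0765,-0.0892,0.12],"fingers":0.4},{"turn":[0.058,-0.0866,-0.0954],"slide":[0.0765,-0.0892,0.12],"fingers":0.4}]' 15
python3 - <<'E'
from col import *
st(); rows(tcp(.09),R)
E
```

```text
t: 7.07
eef_pos: [0.5091, 0.2063, 0.2643]
ee_rot: [-2.809, 0.306, -1.17]
force: [0.3, -0.1, -0.7]
width: 0.0628
t 7.07 [0.5091 0.2063 0.2643] [-2.8085  0.3062 -1.1702] F [ 0.3 -0.1 -0.7] w 0.0628 q [ 0.56 -0.04 -0.35 -0.3  -0.89 -0.07]
turn [0.0176, -0.027, -0.0296] slide [0.0369, 0.0384, 0.1172] | rows min 2.2
```

```bash
python3 -m crank '[{"turn":[0.0176,-0.027,-0.0296],"slide":[0.02,0.02,0.06],"fingers":0.4},{"turn":[0.0176,-0.027,-0.0296],"slide":[0.0369,0.0384,0.1],"fingers":0.4},{"turn":[0.0176,-0.027,-0.0296],"slide":[0.0369,0.0384,0.1172],"fingers":0.4},{"turn":[0.0176,-0.027,-0.0296],"slide":[0.0369,0.0384,0.1172],"fingers":0.4},{"turn":[0.0176,-0.027,-0.0296],"slide":[0.0369,0.0384,0.1172],"fingers":0.4}]' 15
python3 - <<'E'
from col import *
c=get_calibration('wrist');np.save('w9.npy',c,allow_pickle=True);save('wrist','pics/w9.png')
st(); rows(tcp(.0),R); save('scene','pics/s9.png')
a=cv2.imread('pics/s9.png');cv2.imwrite('pics/s9z.png',cv2.resize(a[100:300,120:340],None,fx=2.7,fy=2.7,interpolation=cv2.INTER_CUBIC))
E
```

```text
t: 7.48
eef_pos: [0.5091, 0.2071, 0.1977]
ee_rot: [-2.618, 0.386, -0.923]
force: [0.5, -0.7, -0.2]
width: 0.0612
t 7.53 [0.51   0.2071 0.1991] [-2.6191  0.3843 -0.9252] F [-0.4 -0.2  1.4] w 0.0614 q [ 0.34  0.05 -0.37 -0.67 -0.83  0.58]
turn [0.0007, -0.0005, -0.0014] slide [0.0736, -0.0083, 0.1623] | rows min 2.1
```

View pics/w9.png

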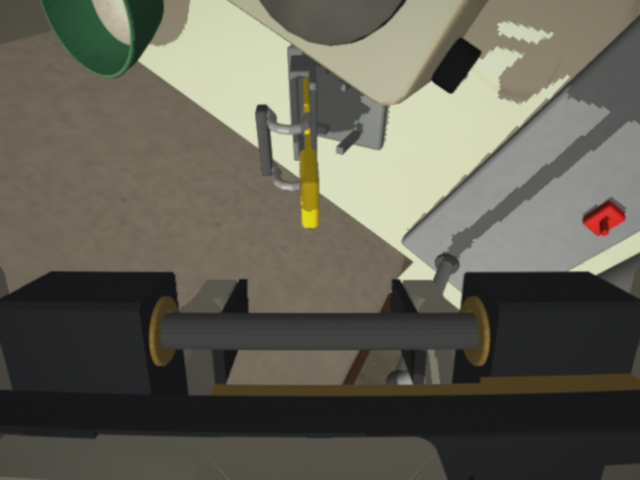

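View pics/s9z.png

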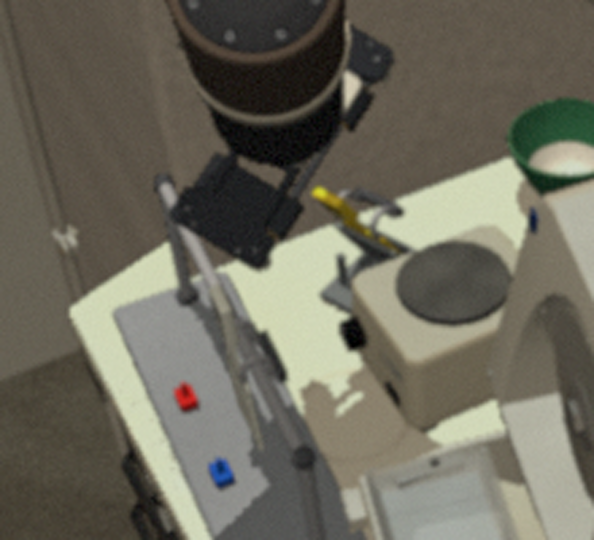

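Run:
```python
from col import *
c=np.load('w9.npy',allow_pickle=True).item()
L={'tt':(-.011,0,.062),'ttfront-y+':(-.011,.015,.062),'tt-':(-.011,-.015,.062),'bar1':(.018,-.023,-.017),'bar2':(.018,.023,-.017),'tabbot':(-.011,0,.022),'h1':(0,-.02,.009),'h2':(0,.02,.009)}
for k,v in L.items(): print(k,proj(tagR().apply(v)+O,c)[0].round(1))
a=cv2.imread('pics/w9.png');cv2.imwrite('pics/w9z.png',cv2.resize(a[60:240,230:390],None,fx=3.3,fy=3.3,interpolation=cv2.INTER_CUBIC))
```

```text
tt [309.  206.8]
ttfront-y+ [309.6 229. ]
tt- [308.3 182.6]
bar1 [260.6 108. ]
bar2 [266.9 170.1]
tabbot [307.5 168.4]
h1 [287.9 128.8]
h2 [291.3 185.3]
```

View pics/w9z.png

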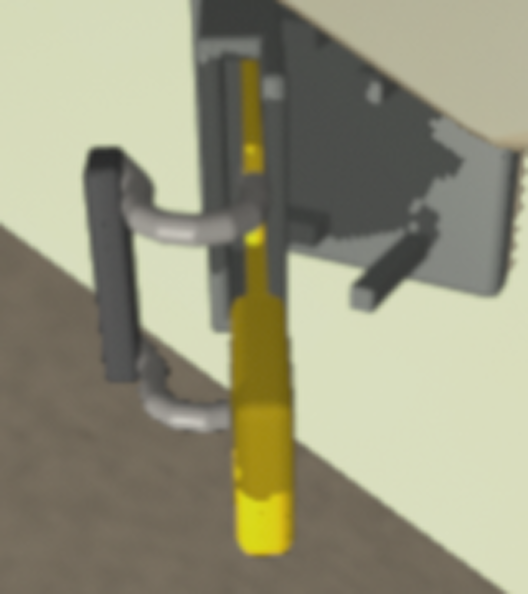

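The yellow tag's tab shows at (310,205), within 2 px of what my pose model predicts. I'll descend along the tag's axis.

```bash
python3 -m crank '[{"turn":[0,0,0],"slide":[0.0205,-0.0023,0.045],"fingers":0.4},{"turn":[0,0,0],"slide":[0.036,-0.004,0.08],"fingers":0.4},{"turn":[0,0,0],"slide":[0.049,-0.0055,0.108],"fingers":0.4},{"turn":[0,0,0],"slide":[0.058,-0.0066,0.128],"fingers":0.4},{"turn":[0,0,0],"slide":[0.058,-0.0066,0.128],"fingers":0.4}]' 15
python3 - <<'E'
from col import *
c=get_calibration('wrist');np.save('w10.npy',c,allow_pickle=True);save('wrist','pics/w10.png')
st(); rows(tcp(.0),R)
E
```

```text
t: 8.0
eef_pos: [0.5421, 0.2255, 0.138]
ee_rot: [-2.619, 0.384, -0.921]
force: [-0.4, -0.5, 0.2]
width: 0.0613
t 8.05 [0.542  0.2253 0.139 ] [-2.6183  0.3836 -0.9201] F [-1.   0.3  0.5] w 0.0612 q [ 0.34  0.19 -0.35 -0.75 -0.75  0.7 ]
turn [0.0009, -0.0002, -0.0007] slide [0.0198, 0.0013, 0.0323] | rows min 0.5
```

View pics/w10.png

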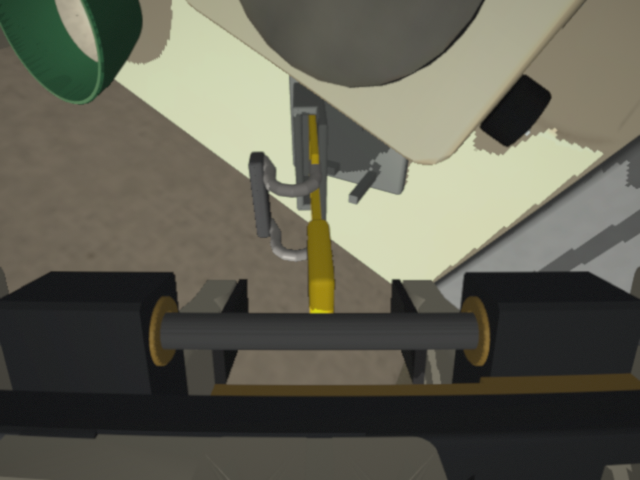

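```bash
python3 -m crank '[{"turn":[0,0,0],"slide":[0.0099,0,0.016],"fingers":0.4},{"turn":[0,0,0],"slide":[0.0198,0.001,0.032],"fingers":0.4},{"turn":[0,0,0],"slide":[0.0198,0.001,0.032],"fingers":0.2},{"turn":[0,0,0],"slide":[0.0198,0.001,0.032],"fingers":-0.5},{"turn":[0,0,0],"slide":[0.0198,0.001,0.032],"fingers":-1}]' 15
python3 -m crank '[{"turn":[0,0,0],"slide":[0,0,0],"fingers":-1},{"turn":[0,0,0],"slide":[0,0,0],"fingers":-1},{"turn":[0,0,0],"slide":[0,0,0],"fingers":-1},{"turn":[0,0,0],"slide":[0,0,0],"fingers":-1},{"turn":[0,0,0],"slide":[0,0,0],"fingers":-1}]' 15
python3 - <<'E'
from col import *
c=get_calibration('wrist');np.save('w11.npy',c,allow_pickle=True);save('wrist','pics/w11.png')
st(); rows(tcp(.0),R)
E
```

```text
t: 8.47
eef_pos: [0.5507, 0.2263, 0.1225]
ee_rot: [-2.617, 0.383, -0.92]
force: [-0.3, -0.7, 0.2]
width: 0.0464
t: 8.88
eef_pos: [0.5506, 0.2265, 0.1226]
ee_rot: [-2.617, 0.383, -0.92]
force: [-0.4, -0.1, 0.9]
width: 0.0135
t 8.93 [0.5508 0.2265 0.1226] [-2.6162  0.3833 -0.9199] F [2.3 1.1 2.5] w 0.0105 q [ 0.32  0.22 -0.34 -0.77 -0.74  0.74]
turn [0.0005, -0.0002, -0.0007] slide [-0.0006, 0.0011, 0.0011] | rows min 0.0
```

View pics/w11.png

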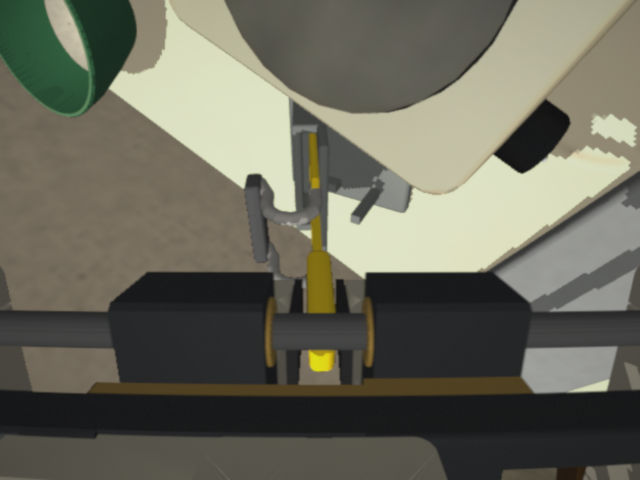

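```bash
python3 - <<'E'
from col import *
print(toolR().inv().apply(tagR().apply([0,0,1]))*.075/.5, toolR().inv().apply(tagR(29).apply([0,0,1]))*.075/.5)
E
python3 -m crank '[{"turn":[0,0,0],"slide":[0,0,0],"fingers":-1},{"turn":[0,0,0],"slide":[0,0,0],"fingers":-1},{"turn":[0,0,0],"slide":[0,0,0],"fingers":-1}]' 25
```

```text
[-0.06313754  0.00596726 -0.13593397] [-0.06317733  0.00335057 -0.13600514]
t: 9.18
eef_pos: [0.5517, 0.2269, 0.1232]
ee_rot: [-2.615, 0.383, -0.92]
force: [3.8, 2.3, 1.6]
width: 0.0104
```

```bash
python3 -m crank '[{"turn":[0,0,0],"slide":[-0.0084,0.0008,-0.018],"fingers":-1},{"turn":[0,0,0],"slide":[-0.0168,0.0016,-0.036],"fingers":-1},{"turn":[0,0,0],"slide":[-0.0252,0.0024,-0.0544],"fingers":-1}]' 25
python3 -m crank '[{"turn":[0,0,0],"slide":[-0.0126,0.0012,-0.027],"fingers":-1},{"turn":[0,0,0],"slide":[-0.0252,0.0024,-0.054],"fingers":-1},{"turn":[0,0,0],"slide":[-0.0379,0.0036,-0.0815],"fingers":-1},{"turn":[0,0,0],"slide":[-0.043,0.004,-0.093],"fingers":-1},{"turn":[0,0,0],"slide":[-0.043,0.004,-0.093],"fingers":-1}]' 25
python3 - <<'E'
from col import *
c=get_calibration('wrist');np.save('w12.npy',c,allow_pickle=True);save('wrist','pics/w12.png')
st(); print((get_state()['eef_pos']-tcp(0)))
E
```

```text
t: 9.43
eef_pos: [0.538, 0.2201, 0.1489]
ee_rot: [-2.615, 0.383, -0.92]
force: [4.7, 3.1, -0.7]
width: 0.0105
t: 9.85
eef_pos: [0.5131, 0.2087, 0.1936]
ee_rot: [-2.616, 0.383, -0.919]
force: [-0.0, 1.2, -1.9]
width: 0.0098
t 9.90 [0.5133 0.2089 0.1926] [-2.6171  0.3836 -0.9196] F [-0.6 -0.4 -0.8] w 0.0097 q [ 0.34  0.07 -0.36 -0.68 -0.82  0.6 ]
[-0.03704327 -0.01794049  0.07061757]
```

View pics/w12.png

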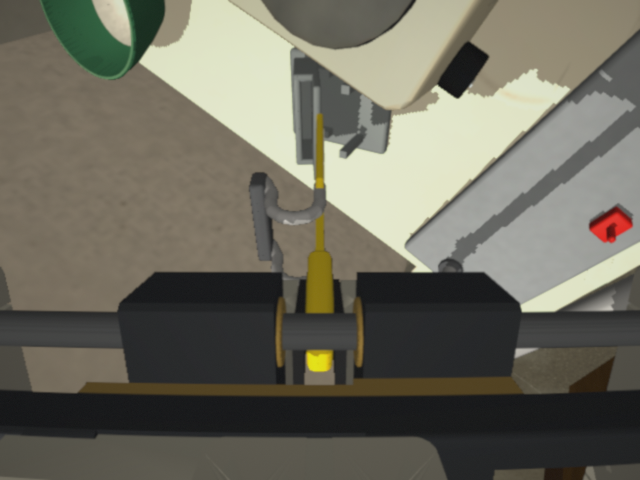

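Run:
```python
import cv2
a=cv2.imread('pics/w12.png');cv2.imwrite('pics/w12z.png',cv2.resize(a[90:290,230:390],None,fx=3.6,fy=3.0,interpolation=cv2.INTER_CUBIC))
```

```text
(no output)
```

View pics/w12z.png

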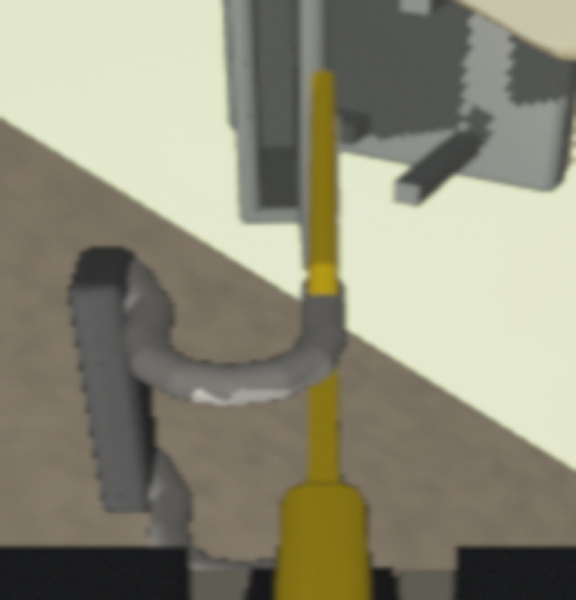

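```bash
cat > hand.py <<'E'
from col import *
def tagFromTool(Rt,pt,p):
    # p: phi, y,z of grasp pt in tag frame, small pitch e about tag y, x
    phi,yg,zg,e,xg=p
    Rg=Ro.from_euler('y',e)*Ro.from_euler('x',phi)*F  # tool in tag
    RT=Rt*Rg.inv()
    g=pt-Rt.apply([0,0,.0188])
    return RT, g-RT.apply([xg,yg,zg])
E
cat > fh.py <<'E'
from hand import *
from scipy.optimize import least_squares
c=np.load('w12.npy',allow_pickle=True).item(); s=get_state(); Rt=toolR(s)
# use tool pose consistent w/ same moment
obs=[((-.011,-.028,-.085),(319.4,114),1),((-.011,-.015,.022),(319.7,251.7),.5),((.0035,-.02,.009),(295.3,216),1),((.018,0,-.017),(261.4,217.5),1),((-.011,.015,.062),(319.5,367),.5)]
def f(p):
    RT,o=tagFromTool(Rt,s['eef_pos'],p)
    return np.concatenate([np.concatenate([w*(proj(RT.apply(a)+o,c)[0]-b) for a,b,w in obs]),[(p[0]-.436)*30,p[1]*500,(p[2]-.048)*500,p[3]*50,(p[4]+.011)*2000]])
r=least_squares(f,[.436,0,.048,0,-.011]); print(r.x.round(4)); print(f(r.x)[:10].reshape(-1,2).round(1))
RT,o=tagFromTool(Rt,s['eef_pos'],r.x); print(o,RT.as_euler('xyz'))
np.save('hp.npy',r.x)
E
python3 fh.py
```

```text
[ 0.4314 -0.0022  0.0498  0.0025 -0.0096]
[[ 1.  -0.2]
 [ 0.8 -3.3]
 [-7.2  0.9]
 [ 3.7  0.3]
 [ 1.1  1.1]]
[0.53721716 0.21399329 0.16818381] [ 0.00491852 -0.48545456  0.4379144 ]
```

```bash
cat >> hand.py <<'E'
HP=[.432,-.001,.049,0,-.011]
W=-.070
def tgt(o,yaw=W):
    RT=Ro.from_euler('z',yaw); Rg=Ro.from_euler('y',HP[3])*Ro.from_euler('x',HP[0])*F
    Rt=RT*Rg; g=np.array(o)+RT.apply([HP[4],HP[1],HP[2]]); return g+Rt.apply([0,0,.0188]),Rt
def railpt(y,z=.15): return np.array([.418-np.sin(W)*y, .1317+np.cos(W)*y, z])
def tagnow():
    s=get_state(); RT,o=tagFromTool(toolR(s),s['eef_pos'],HP); print('tag',o.round(4),RT.as_euler('xyz').round(3)); return RT,o
E
python3 - <<'E'
from hand import *
st();tagnow(); p,R_=tgt([.52,.215,.285]); print(p,railpt(.115)); rows(p,R_)
s=get_state(); print(toolR(s).inv().apply([0,0,.12])/.5)
E
```

```text
t 9.90 [0.5133 0.2089 0.1926] [-2.6171  0.3836 -0.9196] F [-0.6 -0.4 -0.8] w 0.0097 q [ 0.34  0.07 -0.36 -0.68 -0.82  0.6 ]
tag [0.5384 0.2132 0.1694] [ 0.004 -0.483  0.438]
[0.50950754 0.22262388 0.31692715] [0.42604343 0.24641837 0.15      ]
turn [-0.0349, 0.0202, 0.1035] slide [-0.1175, -0.1197, -0.1856] | rows min 5.6
[-0.08981632 -0.11145199 -0.19264341]
```

Lift straight first, then turn it upright.

```bash
python3 -m crank '[{"turn":[0,0,0],"slide":[-0.03,-0.037,-0.064],"fingers":-1},{"turn":[0,0,0],"slide":[-0.06,-0.075,-0.13],"fingers":-1},{"turn":[-0.012,0.007,0.034],"slide":[-0.1,-0.115,-0.18],"fingers":-1},{"turn":[-0.022,0.013,0.065],"slide":[-0.1175,-0.1197,-0.1856],"fingers":-1},{"turn":[-0.03,0.018,0.09],"slide":[-0.1175,-0.1197,-0.1856],"fingers":-1}]' 25
python3 - <<'E'
from hand import *
st();tagnow(); p,R_=tgt([.52,.215,.285]); rows(p,R_)
E
```

```text
t: 10.32
eef_pos: [0.5109, 0.2234, 0.3202]
ee_rot: [-2.856, 0.449, -1.257]
force: [0.2, -0.1, -2.1]
width: 0.0098
t 10.32 [0.5109 0.2234 0.3202] [-2.8564  0.4493 -1.2568] F [ 0.2 -0.1 -2.1] w 0.0098 q [ 0.48 -0.03 -0.19 -0.43 -1.07 -0.09]
tag [0.5304 0.2212 0.2919] [ 0.034 -0.256  0.187]
turn [-0.0189, 0.0105, 0.0543] slide [0.0034, 0.0045, 0.0046] | rows min 2.9
```

```bash
python3 -m crank '[{"turn":[-0.0189,0.0105,0.0543],"slide":[0,0,0],"fingers":-1},{"turn":[-0.0189,0.0105,0.0543],"slide":[0,0,0],"fingers":-1},{"turn":[-0.0189,0.0105,0.0543],"slide":[0,0,0],"fingers":-1},{"turn":[-0.0189,0.0105,0.0543],"slide":[0,0,0],"fingers":-1},{"turn":[-0.0189,0.0105,0.0543],"slide":[0,0,0],"fingers":-1}]' 25
python3 - <<'E'
from hand import *
st();tagnow(); p,R_=tgt(railpt(.115,.275)); rows(p,R_)
E
```

```text
t: 10.73
eef_pos: [0.5103, 0.2232, 0.315]
ee_rot: [3.139, 0.431, -1.635]
force: [-0.7, -0.5, -2.1]
width: 0.0097
t 10.73 [0.5103 0.2232 0.315 ] [ 3.1388  0.4307 -1.6354] F [-0.7 -0.5 -2.1] w 0.0097 q [ 0.49  0.04 -0.11 -0.39 -1.21 -0.45]
tag [0.5208 0.2156 0.283 ] [-0.001  0.003 -0.063]
turn [0.0008, -0.0002, 0.0008] slide [-0.0381, 0.1931, 0.0358] | rows min 2.4
```

```bash
python3 -m crank '[{"turn":[0,0,0.001],"slide":[-0.009,0.05,0.005],"fingers":-1},{"turn":[0,0,0.001],"slide":[-0.018,0.1,0.01],"fingers":-1},{"turn":[0,0,0.001],"slide":[-0.028,0.15,0.02],"fingers":-1},{"turn":[0,0,0.001],"slide":[-0.0381,0.193,0.03],"fingers":-1},{"turn":[0,0,0.001],"slide":[-0.0381,0.193,0.0358],"fingers":-1}]' 25
python3 -m crank '[{"turn":[0,0,0],"slide":[0,0,0],"fingers":-1},{"turn":[0,0,0],"slide":[0,0,0],"fingers":-1}]' 25
python3 - <<'E'
from hand import *
c=get_calibration('wrist');np.save('w13.npy',c,allow_pickle=True);save('wrist','pics/w13.png')
st();tagnow(); save('scene','pics/s13.png')
a=cv2.imread('pics/s13.png');cv2.imwrite('pics/s13z.png',cv2.resize(a[100:300,120:340],None,fx=2.7,fy=2.7,interpolation=cv2.INTER_CUBIC))
E
```

```text
t: 11.15
eef_pos: [0.4121, 0.2539, 0.3088]
ee_rot: [3.139, 0.434, -1.64]
force: [-1.1, -0.2, -2.2]
width: 0.01
t: 11.32
eef_pos: [0.4154, 0.2538, 0.3087]
ee_rot: [3.139, 0.432, -1.641]
force: [-0.0, -1.0, -1.1]
width: 0.0095
t 11.37 [0.4158 0.2537 0.3087] [ 3.1385  0.4316 -1.6425] F [-0.3 -0.1 -1.6] w 0.01 q [ 0.68 -0.12 -0.29 -0.35 -1.12 -0.64]
tag [0.4262 0.2461 0.2768] [-0.     0.003 -0.07 ]
```

View pics/w13.png

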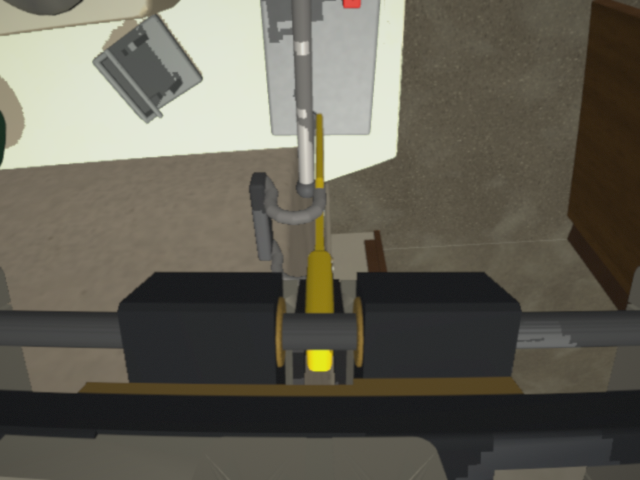

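View pics/s13z.png

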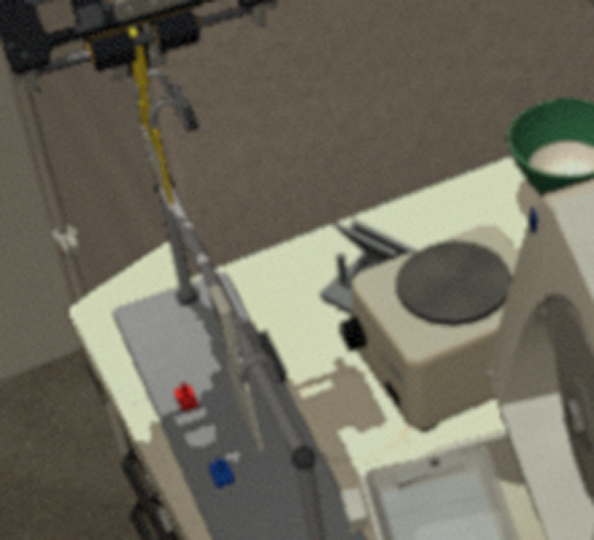

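Run:
```python
from hand import *
c=np.load('w13.npy',allow_pickle=True).item()
k=onz([(305,187),(302.5,20),(303.5,80),(305,140)],c,.15); print(k)
o=np.array([.418,.1317,.15]); print([(round((p-o)@[np.cos(W),np.sin(W),0],4),round((p-o)@[-np.sin(W),np.cos(W),0],4)) for p in k])
r=onz([(352,2)],c,.026);print(r)
# predict hook tip position along y & rail under
RT,oo=tagnow()
print(proj(RT.apply([(0,-.02,.009),(.018,0,-.017),(-.011,-.028,-.085)])+oo,c).round(1))
for y in (.115,.165): print(proj(railpt(y),c).round(1))
```

```text
[[0.42865114 0.29714556 0.15      ]
 [0.41898946 0.17486387 0.15      ]
 [0.42182506 0.21191177 0.15      ]
 [0.42485517 0.2560217  0.15      ]]
[(np.float64(-0.0009), np.float64(0.1658)), (np.float64(-0.002), np.float64(0.0431)), (np.float64(-0.0018), np.float64(0.0803)), (np.float64(-0.0019), np.float64(0.1245))]
[[0.37999261 0.18633534 0.026     ]]
tag [0.4264 0.246  0.2767] [-0.001  0.003 -0.071]
[[290.4 217.7]
 [260.  218.3]
 [316.9 113.2]]
[[302.2 128. ]]
[[303.8 186.2]]
```

Run:
```python
from hand import *
p,R_=tgt(railpt(.115,.193)); rows(p,R_)
```

```text
turn [0.0004, -0.0001, -0.0004] slide [0.0694, 0.0005, 0.1524] | rows min 2.0
```

```bash
python3 -m crank '[{"turn":[0,0,0],"slide":[0.0174,0,0.038],"fingers":-1},{"turn":[0,0,0],"slide":[0.0347,0,0.076],"fingers":-1},{"turn":[0,0,0],"slide":[0.052,0,0.114],"fingers":-1},{"turn":[0,0,0],"slide":[0.0694,0,0.152],"fingers":-1},{"turn":[0,0,0],"slide":[0.0694,0,0.152],"fingers":-1}]' 25
python3 - <<'E'
from hand import *
c=get_calibration('wrist');np.save('w14.npy',c,allow_pickle=True);save('wrist','pics/w14.png')
st();tagnow(); save('scene','pics/s14.png')
a=cv2.imread('pics/s14.png');cv2.imwrite('pics/s14z.png',cv2.resize(a[120:280,140:300],None,fx=3.7,fy=3.7,interpolation=cv2.INTER_CUBIC))
p,R_=tgt(railpt(.115,.151)); rows(p,R_)
E
```

```text
t: 11.83
eef_pos: [0.4139, 0.2528, 0.2208]
ee_rot: [3.131, 0.428, -1.648]
force: [-0.8, -0.9, -2.0]
width: 0.0101
t 11.88 [0.4149 0.2532 0.2232] [ 3.1337  0.4285 -1.6464] F [-0.5  0.5 -0.7] w 0.01 q [ 0.67 -0.05 -0.41 -0.39 -0.95 -0.56]
tag [0.4251 0.2454 0.1912] [-0.003  0.007 -0.072]
turn [0.0005, -0.0003, -0.0006] slide [0.0347, 0.0003, 0.0769] | rows min 1.0
```

View pics/w14.png

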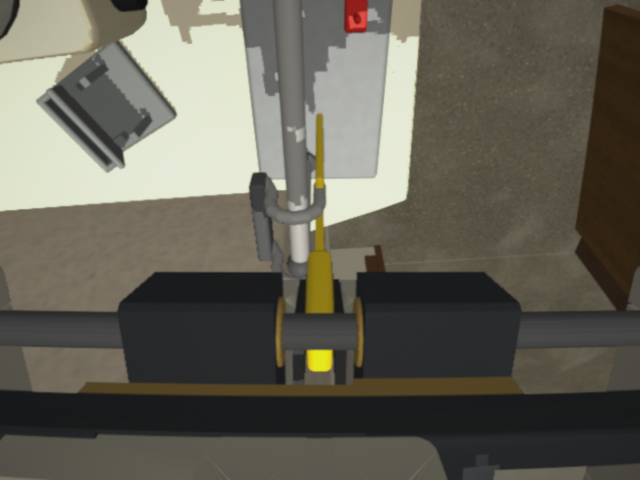

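View pics/s14z.png

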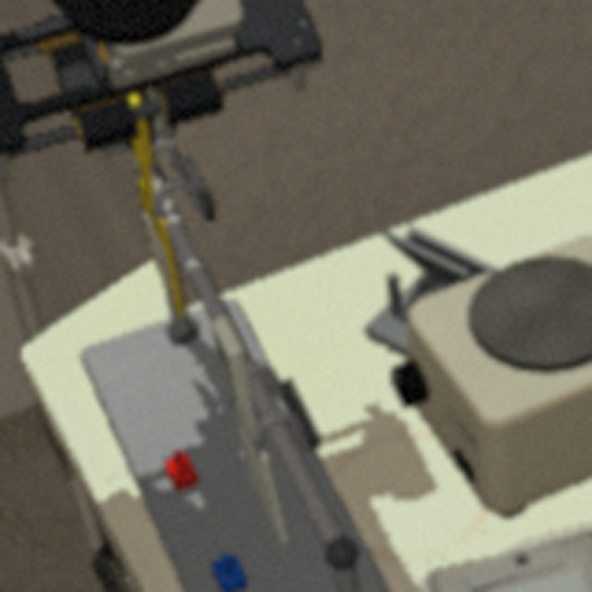

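The rail at (294,200) is centred between the hooks and the plate. I'll lower the tag slowly.

```bash
python3 -m crank '[{"turn":[0,0,0],"slide":[0.0115,0,0.0256],"fingers":-1},{"turn":[0,0,0],"slide":[0.023,0,0.051],"fingers":-1},{"turn":[0,0,0],"slide":[0.0295,0,0.0655],"fingers":-1},{"turn":[0,0,0],"slide":[0.0295,0,0.0655],"fingers":-1}]' 25
python3 - <<'E'
from hand import *
st();tagnow()
p,R_=tgt(railpt(.115,.150)); rows(p,R_)
E
```

```text
t: 12.27
eef_pos: [0.4152, 0.2543, 0.189]
ee_rot: [3.137, 0.431, -1.645]
force: [-0.5, 0.9, -0.1]
width: 0.0098
t 12.27 [0.4152 0.2543 0.189 ] [ 3.1367  0.431  -1.6445] F [-0.5  0.9 -0.1] w 0.0098 q [ 0.67 -0.01 -0.45 -0.42 -0.88 -0.51]
tag [0.4255 0.2467 0.157 ] [-0.001  0.004 -0.072]
turn [0.0005, -0.0002, -0.0005] slide [0.0064, -0.0008, 0.0126] | rows min 0.2
```

```bash
python3 -m crank '[{"turn":[0,0,0],"slide":[0.002,0,0.0045],"fingers":-1},{"turn":[0,0,0],"slide":[0.004,0,0.009],"fingers":-1},{"turn":[0,0,0],"slide":[0.0055,0,0.012],"fingers":-1},{"turn":[0,0,0],"slide":[0.0055,0,0.012],"fingers":-1}]' 25
python3 - <<'E'
from hand import *
c=get_calibration('wrist');np.save('w15.npy',c,allow_pickle=True);save('wrist','pics/w15.png')
st();tagnow()
save('scene','pics/s15.png')
a=cv2.imread('pics/s15.png');cv2.imwrite('pics/s15z.png',cv2.resize(a[120:280,140:300],None,fx=3.7,fy=3.7,interpolation=cv2.INTER_CUBIC))
E
```

```text
t: 12.6
eef_pos: [0.4152, 0.2546, 0.1831]
ee_rot: [3.138, 0.432, -1.644]
force: [0.5, -0.2, -2.0]
width: 0.0098
t 12.65 [0.4152 0.2546 0.1831] [ 3.138   0.4318 -1.6438] F [ 0.4 -0.4 -1.7] w 0.01 q [ 0.67 -0.01 -0.46 -0.42 -0.86 -0.5 ]
tag [0.4256 0.2469 0.1512] [-0.     0.003 -0.071]
```

View pics/w15.png

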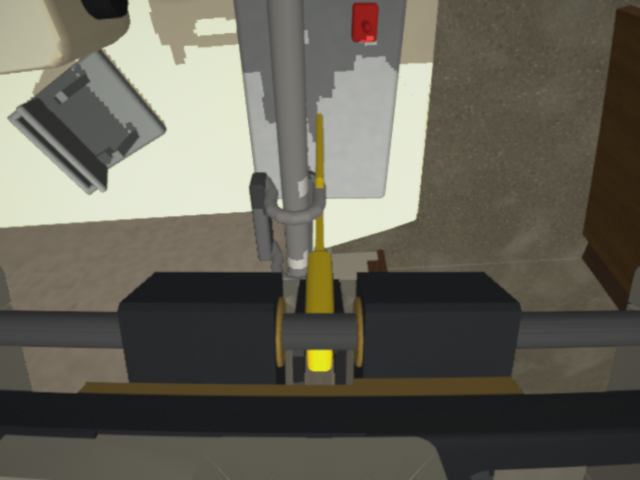

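View pics/s15z.png

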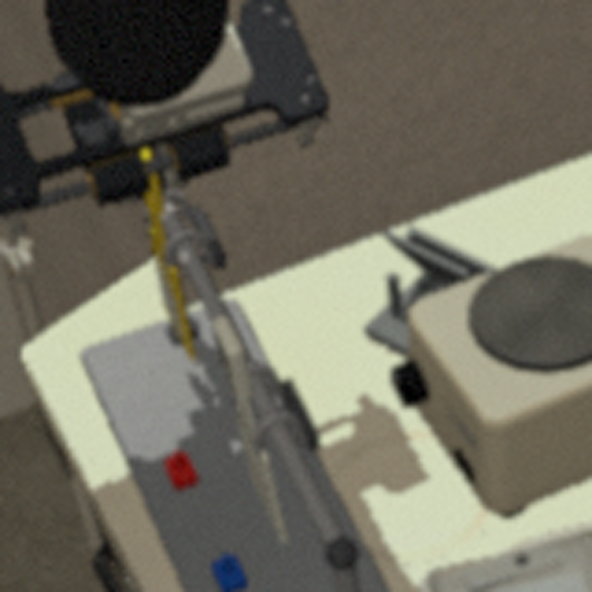

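```bash
python3 -m crank '[{"turn":[0,0,0],"slide":[0.0008,0,0.0018],"fingers":-1},{"turn":[0,0,0],"slide":[0.0016,0,0.0036],"fingers":-1},{"turn":[0,0,0],"slide":[0.0016,0,0.0036],"fingers":-1},{"turn":[0,0,0],"slide":[0.0016,0,0.0036],"fingers":-1}]' 25
python3 -m crank '[{"turn":[0,0,0],"slide":[0.0008,0,0.0018],"fingers":-1},{"turn":[0,0,0],"slide":[0.0008,0,0.0018],"fingers":-1},{"turn":[0,0,0],"slide":[0.0008,0,0.0018],"fingers":-1}]' 25
python3 - <<'E'
from hand import *
st();tagnow()
E
```

```text
t: 13.03
eef_pos: [0.4151, 0.2545, 0.1808]
ee_rot: [3.137, 0.432, -1.644]
force: [-0.4, -0.5, -0.8]
width: 0.0101
t: 13.28
eef_pos: [0.4153, 0.2546, 0.1802]
ee_rot: [3.138, 0.432, -1.644]
force: [-1.5, -0.9, 2.8]
width: 0.0099
t 13.28 [0.4153 0.2546 0.1802] [ 3.1381  0.4319 -1.6437] F [-1.5 -0.9  2.8] w 0.0099 q [ 0.67 -0.   -0.46 -0.42 -0.86 -0.5 ]
tag [0.4257 0.247  0.1483] [-0.     0.003 -0.071]
```

Run:
```python
from hand import *
print(toolR().inv().apply([np.sin(W),-np.cos(W),0])*.06/.5)
```

```text
[ 0.1089799  -0.00016823 -0.05023299]
```

```bash
python3 -m crank '[{"turn":[0,0,0],"slide":[0.0136,0,-0.0063],"fingers":-1},{"turn":[0,0,0],"slide":[0.0272,0,-0.0126],"fingers":-1},{"turn":[0,0,0],"slide":[0.0409,0,-0.0188],"fingers":-1},{"turn":[0,0,0],"slide":[0.0545,0,-0.0251],"fingers":-1}]' 12
python3 -m crank '[{"turn":[0,0,0],"slide":[0.0136,0,-0.0063],"fingers":-1},{"turn":[0,0,0],"slide":[0.0272,0,-0.0126],"fingers":-1},{"turn":[0,0,0],"slide":[0.0409,0,-0.0188],"fingers":-1},{"turn":[0,0,0],"slide":[0.0545,0,-0.0251],"fingers":-1},{"turn":[0,0,0],"slide":[0.0545,0,-0.0251],"fingers":-1}]' 12
python3 -m crank '[{"turn":[0,0,0],"slide":[0,0,0],"fingers":-1},{"turn":[0,0,0],"slide":[0,0,0],"fingers":-1}]' 12
python3 - <<'E'
from hand import *
c=get_calibration('wrist');np.save('w16.npy',c,allow_pickle=True);save('wrist','pics/w16.png')
st();tagnow();print(railpt(.045))
E
```

```text
t: 13.62
eef_pos: [0.4131, 0.224, 0.1802]
ee_rot: [3.138, 0.432, -1.644]
force: [-0.9, 1.8, 2.4]
width: 0.0099
t: 14.03
eef_pos: [0.4107, 0.1931, 0.18]
ee_rot: [3.138, 0.431, -1.644]
force: [-2.2, -2.4, 7.4]
width: 0.0096
t: 14.2
eef_pos: [0.4107, 0.1933, 0.18]
ee_rot: [3.137, 0.43, -1.644]
force: [-1.9, -3.9, 7.6]
width: 0.0101
t 14.25 [0.4107 0.1933 0.18  ] [ 3.1375  0.4299 -1.6438] F [-2.9 -4.8  9.3] w 0.0101 q [ 0.53 -0.03 -0.48 -0.45 -0.92 -0.37]
tag [0.421  0.1857 0.1481] [-0.002  0.004 -0.071]
[0.42114743 0.1765898  0.15      ]
```

View pics/w16.png

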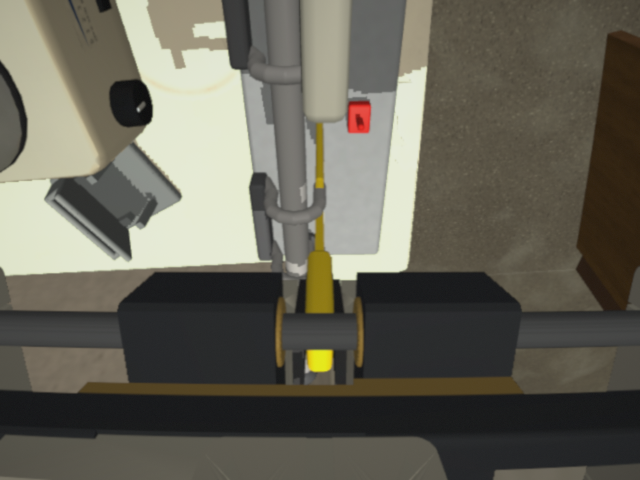

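```bash
python3 -m crank '[{"turn":[0,0,0],"slide":[0.006,0,-0.0045],"fingers":-1},{"turn":[0,0,0],"slide":[0.012,0,-0.0072],"fingers":-1},{"turn":[0,0,0],"slide":[0.0158,0,-0.0088],"fingers":-1},{"turn":[0,0,0],"slide":[0.0158,0,-0.0088],"fingers":-1},{"turn":[0,0,0],"slide":[0.0158,0,-0.0088],"fingers":-1}]' 12
python3 - <<'E'
from hand import *
c=get_calibration('wrist');np.save('w17.npy',c,allow_pickle=True);save('wrist','pics/w17.png')
st();tagnow()
save('scene','pics/s17.png')
a=cv2.imread('pics/s17.png');cv2.imwrite('pics/s17z.png',cv2.resize(a[150:310,140:300],None,fx=3.7,fy=3.7,interpolation=cv2.INTER_CUBIC))
E
```

```text
t: 14.67
eef_pos: [0.41, 0.1852, 0.1803]
ee_rot: [3.137, 0.431, -1.645]
force: [0.8, -0.6, 0.1]
width: 0.0099
t 14.72 [0.4101 0.1853 0.1803] [ 3.1371  0.4309 -1.6444] F [ 0.1 -0.7 -0.1] w 0.0104 q [ 0.51 -0.03 -0.48 -0.45 -0.93 -0.35]
tag [0.4204 0.1776 0.1483] [-0.001  0.004 -0.072]
```

View pics/w17.png

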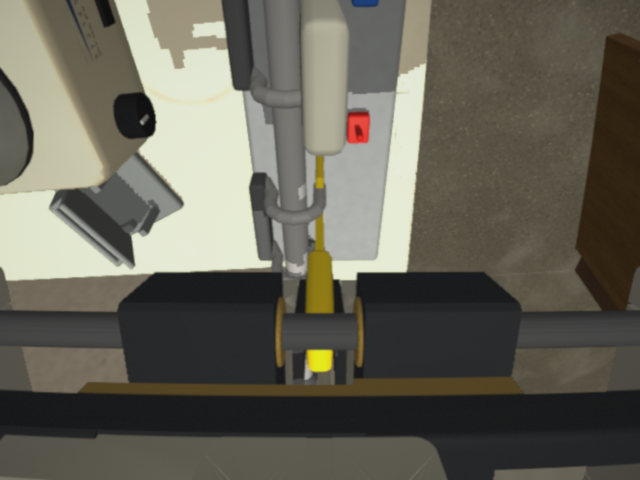

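View pics/s17z.png

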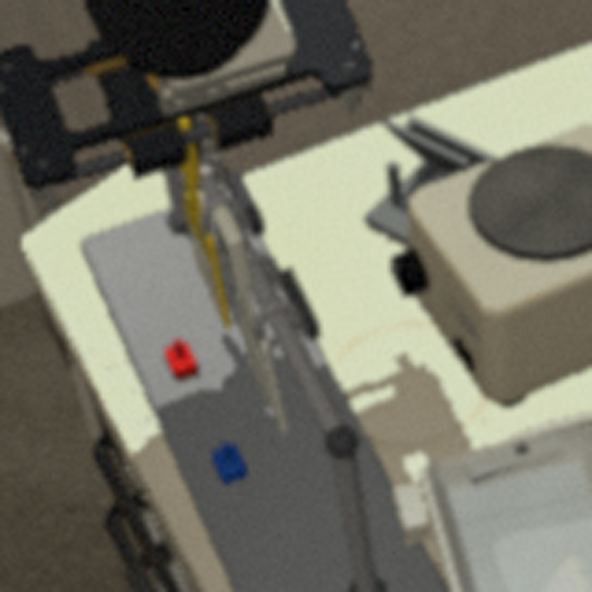

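```bash
python3 - <<'E'
from hand import *
y=np.array([-np.sin(W),np.cos(W),0]);x=np.array([np.cos(W),np.sin(W),0]);o=np.array([.418,.1317,0])
c=np.load('w17.npy',allow_pickle=True).item()
a=cv2.imread('pics/w17.png').astype(int)
m=(a[:,:,2]-a[:,:,0]>90); m[:,:335]=0;m[:,380:]=0;m[:100]=0;m[160:]=0
v,u=np.nonzero(m);print(u.min(),u.max(),v.min(),v.max())
red=onz([((u.min()+u.max())/2,(v.min()+v.max())/2)],c,.0235)[0]; print('red rack y',(red-o)@y,(red-o)@x)
RT,oo=tagnow(); print('tag model rack y',(oo-o)@y)
print(proj(RT.apply([(0.002,-.02,.009),(-.011,-.028,-.085),(-.011,0,.062),(-.011,.015,.062)])+oo,c).round(1))
h=onz([(296,216)],c,.157)[0]; print('hook rack y +20',(h-o)@y+.02)
# white tab end near, top z .212, y=+15 end
w=onz([(325,150)],c,.212)[0]; print('white from tab end',(w-o)@y-.015)
h=onz([(285,100)],c,.159)[0]; print('white hook(+20)',(h-o)@y-.02)
# w7
c=np.load('w7.npy',allow_pickle=True).item(); z=lambda u,v:(260+(u+.5)/5-.5,170+(v+.5)/5-.5)
for n,p,zz in (('h1',z(245,122),.159),('h2',z(240,362),.159),('blue',z(436,124),.0235),('red',z(432,494),.0235),('tabtop1',z(325,222),.212),('tabtop2',z(325,422),.212)):
    q=onz([p],c,zz)[0]; print(n,(q-o)@x,(q-o)@y)
E
python3 -c "
import cv2
a=cv2.imread('pics/w17.png');cv2.imwrite('pics/w17z.png',cv2.resize(a[90:290,230:390],None,fx=3,fy=3,interpolation=cv2.INTER_CUBIC))"
```

```text
347 369 113 142
red rack y 0.04485114892025513 -0.04133822552141093
tag [0.4204 0.1778 0.1484] [-0.001  0.004 -0.072]
tag model rack y 0.04614098904087283
[[287.2 218.5]
 [317.8 113.9]
 [317.1 350.6]
 [317.3 373. ]]
hook rack y +20 0.04512953350730302
white from tab end -0.049543099602616214
white hook(+20) -0.046383702170736715
h1 -0.0014757865915845875 -0.06664689819450444
h2 -0.00032596893266488016 -0.02651146720525945
blue -0.04095903218918639 -0.04466534471849704
red -0.041558637002112035 0.04534212277536881
tabtop1 -0.013933117364122732 -0.06140102633464411
tabtop2 -0.014007644703675614 -0.03295729637205216
```

View pics/w17z.png

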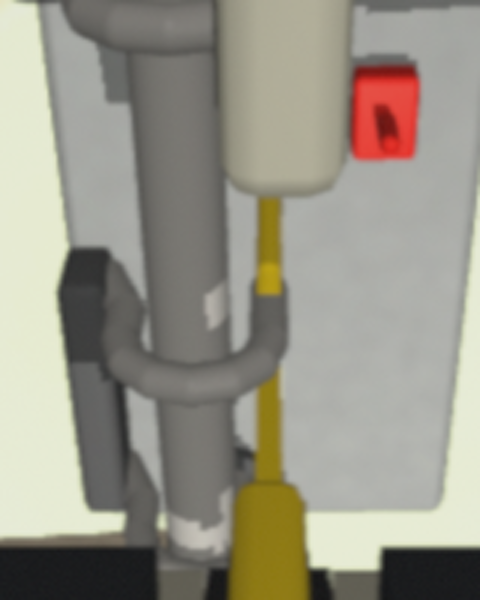

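```bash
python3 -m crank '[{"turn":[0,0,0],"slide":[0,0,0],"fingers":-0.8},{"turn":[0,0,0],"slide":[0,0,0],"fingers":-0.6},{"turn":[0,0,0],"slide":[0,0,0],"fingers":-0.4},{"turn":[0,0,0],"slide":[0,0,0],"fingers":-0.2},{"turn":[0,0,0],"slide":[0,0,0],"fingers":-0.2}]' 12
python3 -m crank '[{"turn":[0,0,0],"slide":[0,0,0],"fingers":-0.2},{"turn":[0,0,0],"slide":[0,0,0],"fingers":-0.2}]'
python3 - <<'E'
from hand import *
c=get_calibration('wrist');save('wrist','pics/w18.png');st()
E
```

```text
t: 15.18
eef_pos: [0.4101, 0.1858, 0.1805]
ee_rot: [3.137, 0.432, -1.644]
force: [-0.1, 1.0, 0.4]
width: 0.0311
t: 15.35
eef_pos: [0.4101, 0.1857, 0.1806]
ee_rot: [3.137, 0.432, -1.644]
force: [-0.4, -0.3, 0.3]
width: 0.0345
t 15.40 [0.4101 0.1857 0.1806] [ 3.1376  0.4316 -1.6439] F [ 0.6 -1.  -0. ] w 0.0346 q [ 0.51 -0.03 -0.48 -0.45 -0.93 -0.35]
```

View pics/w18.png

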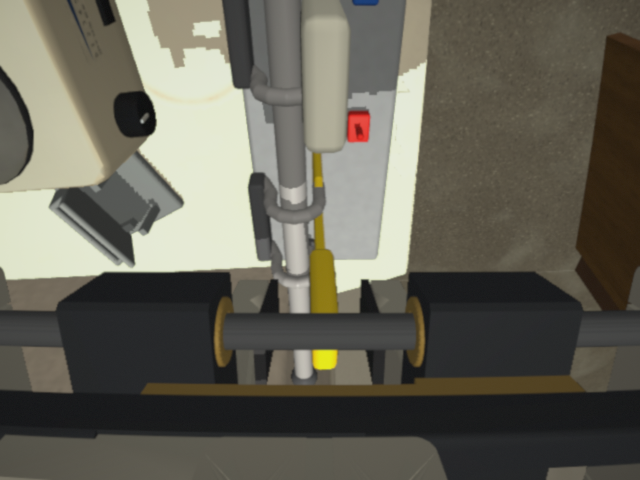

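```bash
python3 -m crank '[{"turn":[0,0,0],"slide":[-0.015,0,-0.033],"fingers":-0.2},{"turn":[0,0,0],"slide":[-0.03,0,-0.066],"fingers":-0.2},{"turn":[0,0,0],"slide":[-0.06,0,-0.13],"fingers":0},{"turn":[0,0,0],"slide":[-0.09,0,-0.195],"fingers":0.5},{"turn":[0,0,0],"slide":[-0.1,0,-0.218],"fingers":0.5}]' 12
python3 - <<'E'
from hand import *
st(); rows([.40,.21,.33],down(-1.641))
E
```

```text
t: 15.82
eef_pos: [0.4123, 0.1857, 0.3058]
ee_rot: [-3.139, 0.434, -1.641]
force: [0.7, -0.0, 0.7]
width: 0.0497
t 15.82 [0.4123 0.1857 0.3058] [-3.1386  0.4337 -1.6409] F [ 0.7 -0.   0.7] w 0.0497 q [ 0.53 -0.14 -0.31 -0.38 -1.18 -0.49]
turn [-0.0005, 0.069, -0.0001] slide [-0.0629, 0.0279, -0.0243] | rows min 3.5
```

```bash
python3 -m crank '[{"turn":[0,0.069,0],"slide":[-0.063,0.028,-0.024],"fingers":1},{"turn":[0,0.069,0],"slide":[-0.063,0.028,-0.024],"fingers":1},{"turn":[0,0.069,0],"slide":[-0.063,0.028,-0.024],"fingers":1},{"turn":[0,0.069,0],"slide":[-0.063,0.028,-0.024],"fingers":1},{"turn":[0,0.069,0],"slide":[-0.063,0.028,-0.024],"fingers":1}]' 12
python3 -m crank '[{"turn":[0,0,0],"slide":[0,0,0],"fingers":1},{"turn":[0,0,0],"slide":[0,0,0],"fingers":1},{"turn":[0,0,0],"slide":[0,0,0],"fingers":1}]'
python3 - <<'E'
from hand import *
c=get_calibration('wrist');np.save('w19.npy',c,allow_pickle=True);save('wrist','pics/w19.png');st()
a=cv2.imread('pics/w19.png');cv2.imwrite('pics/w19z.png',cv2.resize(a[60:270,240:380],None,fx=2.8*1,fy=2.8,interpolation=cv2.INTER_CUBIC))
E
```

```text
t: 16.23
eef_pos: [0.3984, 0.2118, 0.3239]
ee_rot: [3.138, -0.009, -1.639]
force: [0.2, 0.8, 0.2]
width: 0.083
t: 16.48
eef_pos: [0.3984, 0.2096, 0.3247]
ee_rot: [3.138, -0.0, -1.643]
force: [0.3, -0.3, -0.6]
width: 0.0875
t 16.53 [0.3985 0.2094 0.3249] [ 3.1381e+00 -4.0000e-04 -1.6435e+00] F [ 0.3 -0.3  0.2] w 0.0875 q [ 0.92 -0.07 -0.28 -0.   -1.37 -0.99]
```

View pics/w19.png

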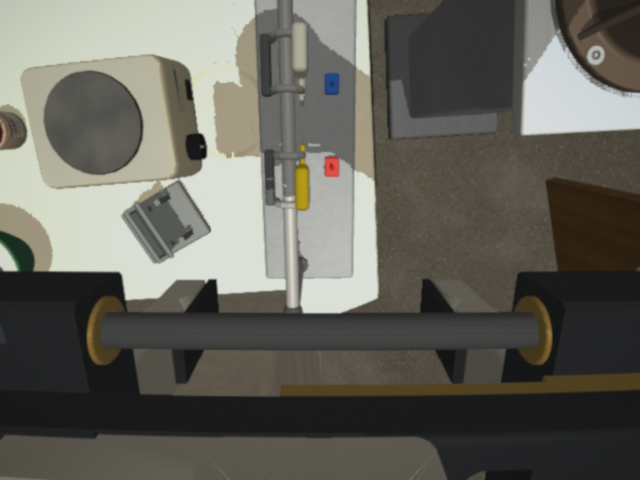

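Run:
```python
from hand import *
rows([.405,.135,.33],down(-.07)); print(get_state()['q'])
```

```text
turn [0.0005, 0.0004, -0.2504] slide [0.1474, -0.0238, -0.0103] | rows min 12.6
[ 0.92145609 -0.07496138 -0.28197332 -0.00280386 -1.36601599 -0.99360245]
```

```bash
python3 -m crank '[{"turn":[0,0,-0.25],"slide":[0.147,-0.024,-0.0103],"fingers":1},{"turn":[0,0,-0.25],"slide":[0.147,-0.024,-0.0103],"fingers":1},{"turn":[0,0,-0.25],"slide":[0.147,-0.024,-0.0103],"fingers":1},{"turn":[0,0,-0.25],"slide":[0.147,-0.024,-0.0103],"fingers":1},{"turn":[0,0,-0.25],"slide":[0.147,-0.024,-0.0103],"fingers":1}]' 12
python3 - <<'E'
from hand import *
st(); rows([.405,.06,.33],down(1.3));
E
```

```text
t: 16.95
eef_pos: [0.4053, 0.1343, 0.3305]
ee_rot: [3.14, 0.002, -1.03]
force: [-0.1, 0.1, -0.3]
width: 0.0877
t 16.95 [0.4053 0.1343 0.3305] [ 3.1396e+00  1.6000e-03 -1.0297e+00] F [-0.1  0.1 -0.3] w 0.0877 q [ 0.78 -0.12 -0.31 -0.   -1.38 -0.24]
turn [-0.0001, 0.0005, -0.3708] slide [0.1272, 0.077, 0.0009] | rows min 18.6
```

```bash
python3 -m crank '[{"turn":[0,0,-0.0994],"slide":[0.1272,0.077,0],"fingers":1},{"turn":[0,0,-0.0994],"slide":[0.1272,0.077,0],"fingers":1},{"turn":[0,0,-0.0994],"slide":[0.1272,0.077,0],"fingers":1},{"turn":[0,0,-0.0994],"slide":[0.1272,0.077,0],"fingers":1},{"turn":[0,0,-0.0994],"slide":[0.1272,0.077,0],"fingers":1}]' 12
python3 -m crank '[{"turn":[0,0,-0.0994],"slide":[0,0,0],"fingers":1},{"turn":[0,0,-0.0994],"slide":[0,0,0],"fingers":1},{"turn":[0,0,-0.0994],"slide":[0,0,0],"fingers":1},{"turn":[0,0,-0.0994],"slide":[0,0,0],"fingers":1},{"turn":[0,0,-0.0994],"slide":[0,0,0],"fingers":1}]' 12
python3 -m crank '[{"turn":[0,0,-0.0994],"slide":[0,0,0],"fingers":1},{"turn":[0,0,-0.0994],"slide":[0,0,0],"fingers":1},{"turn":[0,0,-0.0994],"slide":[0,0,0],"fingers":1},{"turn":[0,0,-0.0994],"slide":[0,0,0],"fingers":1},{"turn":[0,0,-0.0994],"slide":[0,0,0],"fingers":1}]' 12
python3 - <<'E'
from hand import *
st(); rows([.405,.06,.33],down(1.5));
E
```

```text
t: 17.37
eef_pos: [0.4045, 0.06, 0.3305]
ee_rot: [3.141, 0.002, -0.431]
force: [0.5, -0.6, 0.4]
width: 0.0875
t: 17.78
eef_pos: [0.4046, 0.0607, 0.3304]
ee_rot: [-3.141, 0.003, 0.195]
force: [-0.1, -0.7, -0.4]
width: 0.0875
t: 18.2
eef_pos: [0.4045, 0.0607, 0.3304]
ee_rot: [-3.14, 0.002, 0.82]
force: [-0.9, 0.5, -0.2]
width: 0.0876
t 18.20 [0.4045 0.0607 0.3304] [-3.1398e+00  2.1000e-03  8.2010e-01] F [-0.9  0.5 -0.2] w 0.0876 q [ 0.64 -0.16 -0.34 -0.   -1.39  1.76]
turn [-0.0004, 0.0002, -0.1082] slide [-0.0004, 0.0016, 0.0007] | rows min 5.4
```

```bash
python3 -m crank '[{"turn":[0,0,-0.1082],"slide":[0,0,0],"fingers":1},{"turn":[0,0,-0.1082],"slide":[0,0,0],"fingers":1},{"turn":[0,0,-0.1082],"slide":[0,0,0],"fingers":1},{"turn":[0,0,-0.1082],"slide":[0,0,0],"fingers":1},{"turn":[0,0,-0.1082],"slide":[0,0,0],"fingers":1}]' 12
python3 -m crank '[{"turn":[0,0,-0.01],"slide":[0,0,0],"fingers":1},{"turn":[0,0,-0.01],"slide":[0,0,0],"fingers":1},{"turn":[0,0,-0.01],"slide":[0,0,0],"fingers":1}]' 12
python3 - <<'E'
from hand import *
c=get_calibration('wrist');np.save('w20.npy',c,allow_pickle=True);save('wrist','pics/w20.png');st()
E
```

```text
t: 18.62
eef_pos: [0.4046, 0.0607, 0.3304]
ee_rot: [-3.139, 0.001, 1.445]
force: [0.2, -0.2, -0.7]
width: 0.0877
t: 18.87
eef_pos: [0.4046, 0.0609, 0.3303]
ee_rot: [-3.139, 0.001, 1.5]
force: [1.2, 0.1, 0.2]
width: 0.0877
t 18.92 [0.4046 0.061  0.3302] [-3.1385e+00  1.1000e-03  1.4997e+00] F [-0.9  1.  -0.1] w 0.0875 q [ 0.64 -0.16 -0.34 -0.   -1.39  2.43]
```

View pics/w20.png

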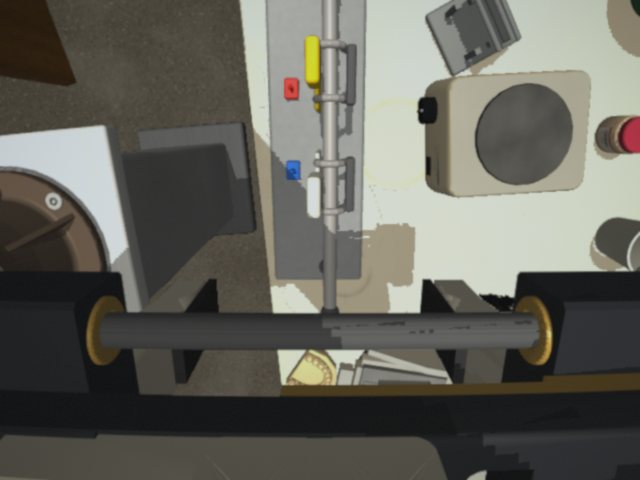

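Both tags hang on the rail in this view. Yellow's hooks are at rows 43/98 with red at 88, and white's at 162/208 with blue at 170. Next I'll measure both opposing views.

Run:
```python
import cv2,numpy as np
a=cv2.imread('pics/w19.png')[10:225,250:350]; b=cv2.imread('pics/w20.png')[20:235,275:375]
f=lambda i:cv2.resize(i,None,fx=2.75,fy=2.75,interpolation=cv2.INTER_CUBIC)
cv2.imwrite('pics/c20.png',np.hstack([f(a),f(b)]))
```

```text
(no output)
```

View pics/c20.png

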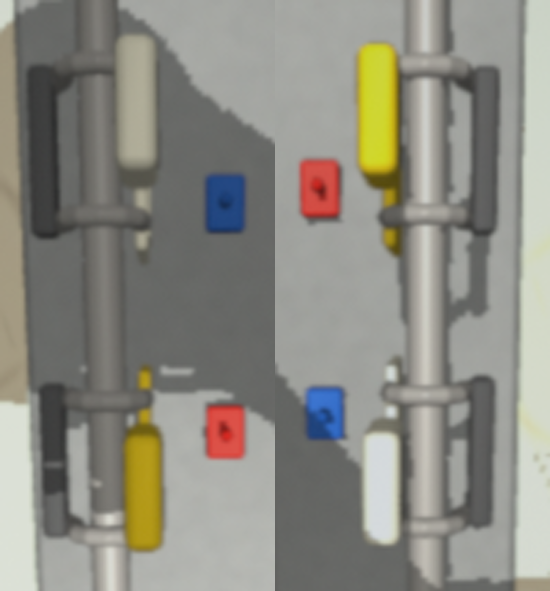

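Run:
```python
from hand import *
y=np.array([-np.sin(W),np.cos(W),0]);o=np.array([.418,.1317,0])
l=lambda U,V:(250+(U+.5)/2.75-.5,10+(V+.5)/2.75-.5); r=lambda U,V:(275+(U-275+.5)/2.75-.5,20+(V+.5)/2.75-.5)
D={'w19':(l,dict(W=[(100,64),(105,216)],B=(225,203),Y=[(105,400),(108,536)],R=(225,431))),
'w20':(r,dict(W=[(428,393),(428,525)],B=(325,412),Y=[(428,66),(428,215)],R=(320,188)))}
for n,(f,d) in D.items():
    c=np.load(n+'.npy',allow_pickle=True).item()
    g=lambda p,z:(onz([f(*p)],c,z)[0]-o)@y
    h=lambda k:[g(p,.159) for p in d[k]]
    w,yy=h('W'),h('Y'); b,rr=g(d['B'],.024),g(d['R'],.024)
    print(n,'white',np.round(w,4),'blue',round(b,4),'d',round(np.mean(w)-b,4),'| yellow',np.round(yy,4),'red',round(rr,4),'d',round(np.mean(yy)-rr,4))
```

```text
w19 white [-0.0659 -0.0261] blue -0.0444 d -0.0016 | yellow [0.0249 0.0651] red 0.0455 d -0.0005
w20 white [-0.0258 -0.0658] blue -0.0438 d -0.0019 | yellow [0.0649 0.0249] red 0.046 d -0.0011
```

Run:
```python
from hand import *
save('scene','pics/s21.png');st()
a=cv2.imread('pics/s21.png');b=cv2.imread('pics/scene0.png')
cv2.imwrite('pics/c21.png',np.vstack([np.hstack([i[340:450,220:330] for i in (b,a)]),np.hstack([i[150:260,150:260] for i in (b,a)]) ]).repeat(2,0).repeat(2,1))
```

```text
t 18.97 [0.4046 0.0611 0.3302] [-3.1384e+00  1.3000e-03  1.5003e+00] F [ 0.1 -0.   0.1] w 0.0875 q [ 0.64 -0.15 -0.34 -0.   -1.39  2.43]
```

View pics/c21.png

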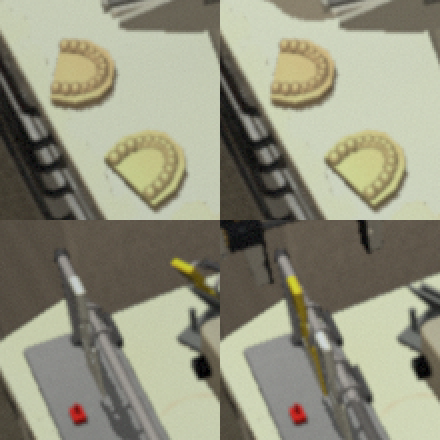

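The casts look unmoved, both tags are hanging, and the yellow tag now sits where the white one was.

Run:
```python
from station import *
print(job_done())
```

```text
the job is handed in; nothing more can be done
None
```

Both tags are moved and the job is handed in, about 19 s into the 58 s allowed. I slid the white tag along the rail to the blue marker. Then I pulled the yellow tag out of its stand, hooked it on 115 mm from the rail's middle (about 70 mm beyond the red marker), and slid it along to the red marker.

**Alignment:** two final wrist views from opposite directions agree that the white tag hangs 1.6–1.9 mm past the blue marker and the yellow tag 0.5–1.1 mm off the red one. The camera calibration is only good to about 2 mm, so I left both as they were.

**White tag, disagreement:** earlier single views put it anywhere from under 1 mm to about 2.5 mm past the blue marker. The same method read the white tag 1.6 to 4.4 mm off the red marker at the start, so part of the remaining offset may be measurement bias.

**Contact:** the gripper was clear of everything at hand-in, and the highest force I read was about 11 N, while sliding the yellow tag. The two casts look unmoved in before-and-after pictures. The jar I saw only in passing in the wrist views and did not compare, but the arm never went near it.

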